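# Hang the offset bracket level on the drying stand

## Task

Take the offset bracket off the little wooden easel and hang it on the peg of the drying stand by the one hole from which it hangs level, with its hole row horizontal and its leg straight down. Let go so that it hangs freely and still, and leave the film can, the small jar and the lens cap where they are.

Things in the scene. Friction and masses are not known exactly. Their poses are not given: they have to be found in the camera images.
- bracket_mid (a point): Offset bracket, an L-shaped aluminium plate 8 mm thick with a solid steel boss, about 0.3 kg. Point: mid thickness, midway along the web, at hole height. Axes: x = plate normal, y = along the hole row, z = up when it hangs level. Web: y -62 to +62, z -16 to +36 mm. Leg: 44 mm wide, centred at y = +40, from z = -16 down to -94 mm. Five 14 mm through holes at z = 0, y = -46, -22, +2, +26, +50 mm.
- web_top (a point): Middle of the bracket's top edge, 36 mm above point bracket_mid, axes as the bracket's. At the start the bracket stands on the easel, its top leaning 25 degrees away from the easel's front; the top 45 mm of the web stand free front and back and can be gripped across the 8 mm thickness with the tool tilted likewise.
- boss_mid (a point): Centre of the bracket's boss, a solid steel cylinder of 24 mm diameter, 40 mm long along x (20 mm to each side of the plate's middle plane), at y = +40, z = -72 mm from point bracket_mid, axes as the bracket's. It weighs 0.72 times as much as the whole even aluminium plate (web and leg together).
- hole_a (a point): Centre of the bracket's hole at y = -46 mm (farthest from the leg), axes as the bracket's.
- hole_b (a point): Centre of the bracket's hole at y = -22 mm, axes as the bracket's.
- hole_c (a point): Centre of the bracket's hole at y = +2 mm, axes as the bracket's.
- hole_d (a point): Centre of the bracket's hole at y = +26 mm, axes as the bracket's.
- hole_e (a point): Centre of the bracket's hole at y = +50 mm (nearest the end on the leg's side), axes as the bracket's.
- easel: Fixed plywood easel, 120 x 140 mm base, about 125 mm high. Origin on the desk, 158 mm below the middle of the resting bracket's top edge; its front looks to its -x, z up. Two rests behind the bracket leave a gap for the boss; a ledge under the web and a block under the leg carry it. Lift the bracket at least 50 mm straight upwards in its own plane before moving it sideways.
- stand: Fixed dark steel drying stand: 110 x 100 mm base plate 12 mm thick, origin in the middle of its underside; a 16 mm square post 183 mm high, centred at x = +40 mm, carries one round steel peg of 7 mm diameter that points along the stand's -x, at y = 0, rising 4 degrees towards its tip.
- peg_tip (a point): Free, round end of the stand's peg, on its centre line, axes as the stand's.
- peg_root (a point): Root of the peg at the post's face, on its centre line, 85 mm from the tip, 175 mm above the desk, axes as the stand's.
- film_can_mid (a point): Bystander: centre of a black film can, 33 mm diameter, 49 mm high, upright.
- small_jar_mid (a point): Bystander: centre of a small glass jar with a red lid, 39 mm diameter, 42 mm high, upright.
- cap_mid (a point): Bystander: centre of a black lens cap lying flat, 53 mm diameter, 8 mm thick.

How it is judged:
By the outcome, as a careful person would: the job done as asked, in the order asked, and still so for the second after the job is handed in, with the robot touching nothing.
It also fails if it takes over 51 s, if anything falls off the work surface, if the arm or the gripper's body presses on something with over 40 N, if the wrist force passes 120 N, or if a joint passes its speed limit or range.

## Robot

A 6-joint arm with a two-finger parallel gripper is mounted at the origin on a cart in front of the work surface, level with it; the furniture and walls round the work are solid. World frame = base frame: x ahead of the robot, y to its left, z up, the work surface at z = 0. Lengths are in m, angles in rad, forces in N, time in s.
With the tool pointing down it reaches from about 0.15 to 0.775 m from the base axis. Payload 6.1 kg.
Tool frame: the origin (TCP) lies midway between the tips of the shut fingers; the grasp point (between the pads) lies 19 mm behind it; z points along the fingers, y is the direction in which the jaws open and shut (so a half turn about z gives the same grasp; the last joint's range is limited). The gripper opens to 85 mm and grips with 20 to 120 N. Pads are 22 mm wide; open, the fingers measure 114 mm over their backs; the gripper's body (76 mm by 85 mm) begins 54 mm behind the grasp point. The pads swing forward as they close: fully open they stand 13 mm farther back than shut.
Start: joints at [-1.102, 0.126, -0.04, 1.405, 0, 1.571], TCP at [0.237, -0.468, 0.203] pointing down, gripper open.
Joint ranges: [-2.72, 2.72], [-0.95, 1.95], [-1.27, 1.35], [-1.78, 2.02], [-1.46, 1.47], [-3.14, 3.14]. Speed limits (rad/s): [2.39, 2.39, 3.01, 3.14, 3.14, 3.14].

## Interface

Orientations are given as a rotation vector (axis times angle).
In Python, from rig import manip gives the robot as it stands. The module is installed in compiled form; this text tells all that it offers.
- The arm moves only by the tool drive_tool, never from a script. Its argument "deltas" is a list of rows, each a list of 2 entries, a list of its own where there are three numbers: the shift along the tool's x, y, z in m, then the turn about the tool's z in degrees. In form: [[[dx, dy, dz], turn], ...]. A call has 1 to 12 rows; each row is the pose to reach, as a shift and turn from the pose commanded when the call began, along the tool's axes at that moment; what a row does not reach only later rows make up. A row lasts 1/10 s, in which the tool goes at most 50 mm and 8.59 degrees, less where a joint would pass 70% of its speed; a pose out of reach is approached as far as the arm can. A call with a gripper value outside its range is refused whole. "grip" is the gripper's target within -1 to 1 (shut at 1, half-way at 0, fully open at -1), set as the call begins (left out, the last holds). The fingers move at their own pace and stop on an object; "squeeze" is the grip in N (left out, the last holds). Time passes only in rows, so rows that repeat a pose let the fingers close. It gives the time, the measured TCP pose, the force and the opening at its end, in the units of the state.
- manip.get_state(): the state, without advancing time (a new reading comes with each control period).
- manip.snapshot(name): name is "side" or "top"; returns a dict with "pixels" (384x512x3 uint8, red, green, blue), "camera_matrix" (3x3 intrinsics, pixels), "pose" (4x4, takes a point from camera to world coordinates). Camera axes: x right, y down, z forward; pixel columns grow to the right and rows downward; lengths in m; the calibration is good to about 2 mm. A picture is of the moment at which its call begins. There is no depth.
- manip.hand_in(): hands the job in, once; it reports no verdict.
The state is a dict: "clock": time; "qpos": joint angles; "qd": joint speeds; "tau": joint torques, N m; "tcp_pos": TCP position; "tcp_rot": TCP orientation; "ft_force": force on the tool from outside, world axes, zero at the start; "wrist_torque": the same for the moment, N m; "gripper_width": opening from 0.0 (shut) to 1.0 (fully open).
Only numpy, scipy, OpenCV 4.12 (cv2) and the standard library are available. Lean on these libraries where they do the work, as an engineer would, in place of code of your own. Each camera call takes 0.05 s, during which the arm holds its last target.

## Working session

There is one attempt and no reset: what is moved stays moved. The work goes in short steps, Python scripts to look and compute and a tool call to move; the robot and the scene stay as the last step left them, time stands still between calls to the robot, and variables do not carry over. Pictures are saved under pics/ and viewed, and the job is handed in when it is done.

Besides the shell and the picture viewer there is one more tool, called after ">>>" by a JSON object that holds its "api" and its "payload", one argument or row to a line. drive_tool: Moves the arm, as the interface text tells. Its arguments: {"type":"object","properties":{"deltas":{"type":"array"},"grip":{"type":"number"},"squeeze":{"type":"number"}},"required":["deltas"]}

```bash
mkdir -p pics; ls; cat > h.py <<'E'
import numpy as np, cv2
from rig import manip
def snap(tag):
    for n in("side","top"):
        s=manip.snapshot(n); np.savez(f"pics/{tag}_{n}.npz",**s)
        cv2.imwrite(f"pics/{tag}_{n}.png",cv2.resize(s["pixels"][:,:,::-1],(768,576),interpolation=cv2.INTER_CUBIC))
E
python3 - <<'E'
from h import *
snap("a")
print(manip.get_state())
for n in("side","top"):
    d=np.load(f"pics/a_{n}.npz"); print(d["camera_matrix"],d["pose"])
E
```

```text
pics
{'clock': 0.1, 'qpos': array([-1.10196568e+00,  1.26333425e-01, -4.04953366e-02,  1.40541548e+00,
       -2.79342958e-05,  1.57080314e+00]), 'qd': array([-0.00013462, -0.00011633,  0.0025522 , -0.00031225,  0.00042461,
        0.00059529]), 'tau': array([ 4.21596906e-04, -4.36903918e+01,  3.53606308e+01,  1.36500760e-02,
       -8.92268736e-05, -4.05252706e-06]), 'tcp_pos': array([ 0.23702431, -0.46798906,  0.20240451]), 'tcp_rot': array([-3.05431001e+00, -7.29375377e-01,  5.70712909e-04]), 'ft_force': array([-1.34331008, -1.13937805, -0.08607232]), 'wrist_torque': array([0.00342519, 0.0331878 , 0.02598708]), 'gripper_width': 1.00569692467408}
[[366.60854114   0.         245.4460189 ]
 [  0.         366.60854114 191.01070143]
 [  0.           0.           1.        ]] [[ 0.99475508 -0.03858984  0.09472669  0.36993787]
 [-0.10168464 -0.47332558  0.87499893 -1.08049581]
 [ 0.01107049 -0.88004188 -0.47476702  0.67484761]
 [ 0.          0.          0.          1.        ]]
[[488.09477565   0.         261.19760905]
 [  0.         488.09477565 185.39895745]
 [  0.           0.           1.        ]] [[ 0.10036712 -0.91991645  0.37905168 -0.21347791]
 [-0.99494099 -0.09113354  0.04227422 -0.14398161]
 [-0.00434443 -0.38137699 -0.92440939  1.75544121]
 [ 0.          0.          0.          1.        ]]
```

View pics/a_side.png

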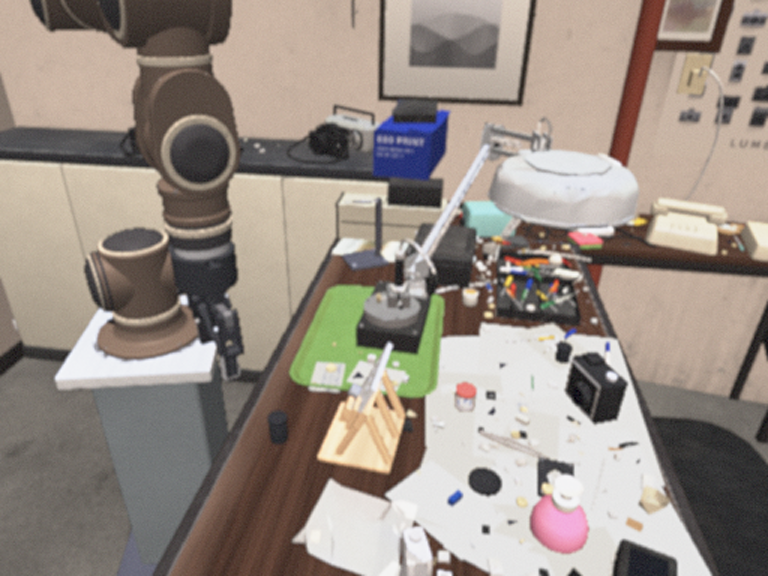

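View pics/a_top.png

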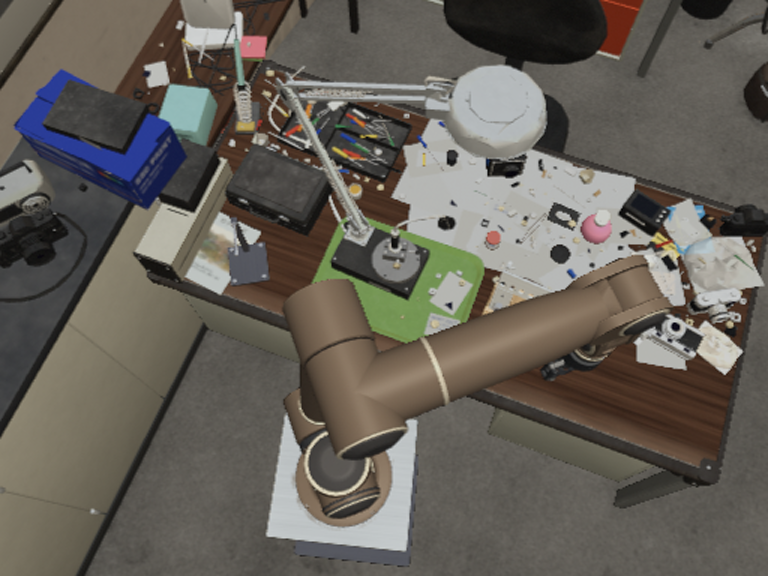

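```bash
cat >> h.py <<'E'
def crop(tag,n,u0,u1,v0,v1,k,out):
    d=np.load(f"pics/{tag}_{n}.npz")["pixels"][v0:v1,u0:u1,::-1]
    im=cv2.resize(d,None,fx=k,fy=k,interpolation=cv2.INTER_CUBIC)
    for u in range((u0+9)//10*10,u1,10):
        cv2.putText(im,str(u),(int((u-u0+.5)*k)-8,8),0,.3,(0,0,255),1); cv2.line(im,(int((u-u0+.5)*k),10),(int((u-u0+.5)*k),14),(0,0,255),1)
    for v in range((v0+9)//10*10,v1,10):
        cv2.putText(im,str(v),(0,int((v-v0+.5)*k)+3),0,.3,(0,0,255),1); cv2.line(im,(20,int((v-v0+.5)*k)),(24,int((v-v0+.5)*k)),(0,0,255),1)
    cv2.imwrite(f"pics/{out}.png",im)
def ray(tag,n,u,v):
    d=np.load(f"pics/{tag}_{n}.npz"); K=d["camera_matrix"];T=d["pose"]
    r=T[:3,:3]@np.linalg.solve(K,[u,v,1]); return T[:3,3],r/np.linalg.norm(r)
def onz(tag,n,u,v,z):
    o,r=ray(tag,n,u,v); return o+r*(z-o[2])/r[2]
def proj(tag,n,p):
    d=np.load(f"pics/{tag}_{n}.npz"); K=d["camera_matrix"];T=d["pose"]
    c=T[:3,:3].T@(np.atleast_2d(p)-T[:3,3]).T; q=K@c; return (q[:2]/q[2]).T
def tri(tag,a,b):
    o1,r1=ray(tag,"side",*a);o2,r2=ray(tag,"top",*b)
    A=np.stack([r1,-r2],1);t=np.linalg.lstsq(A,o2-o1,rcond=None)[0]
    p,q=o1+t[0]*r1,o2+t[1]*r2; return (p+q)/2,np.linalg.norm(p-q)
E
python3 - <<'E'
from h import *
crop("a","side",200,300,225,320,7,"c1")
crop("a","side",215,320,100,190,7,"c2")
crop("a","top",135,235,130,200,7,"c3")
crop("a","top",290,400,130,230,7,"c4")
E
```

```text
(no output)
```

View pics/c1.png

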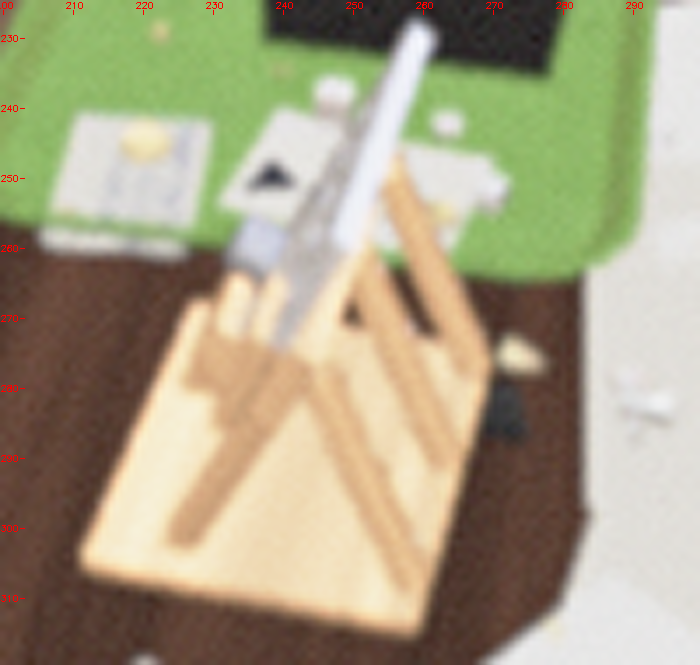

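View pics/c2.png

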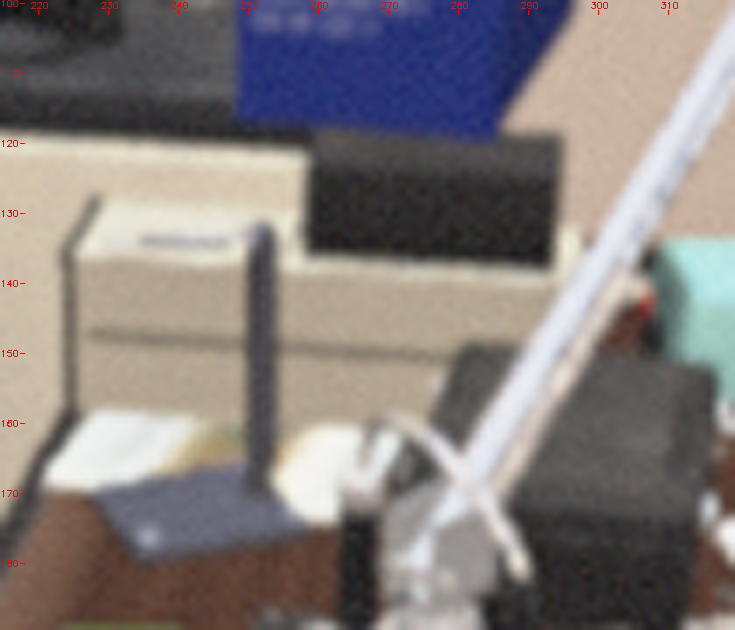

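View pics/c3.png

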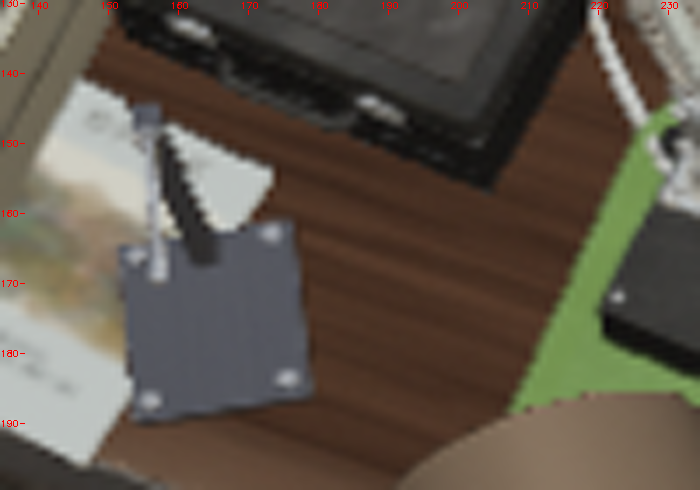

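View pics/c4.png

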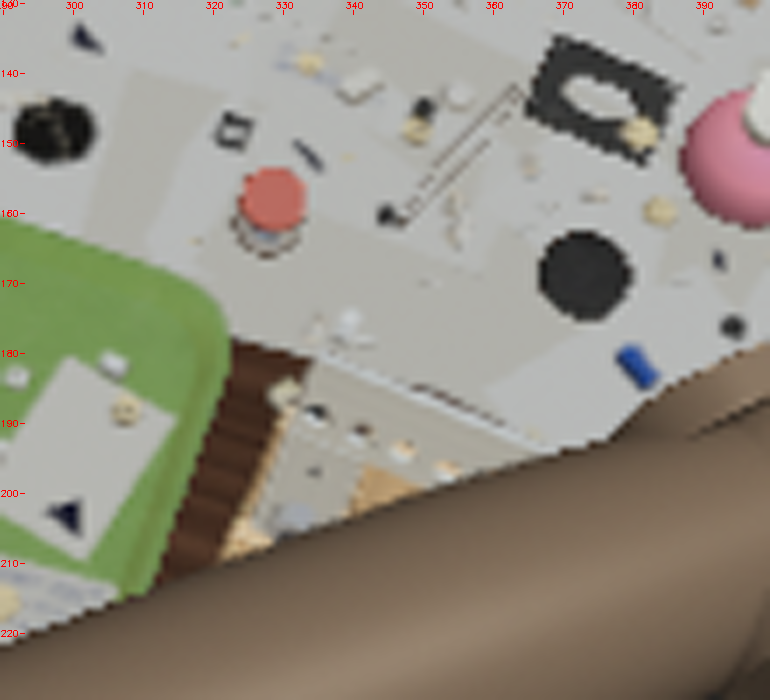

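```bash
python3 - <<'E'
from h import *
np.set_printoptions(precision=4,suppress=True)
for p in [(211.5,305),(259,315),(270.5,277)]: print("easel side z=.0",onz("a","side",*p,0.0))
for p in [(354,196),(327,207)]: print("top",onz("a","top",*p,0.012))
print("stand base")
for p in [(152.5,165),(176,161.5),(178.5,186),(155,189)]: print(onz("a","top",*p,0.012))
for p in [(228.5,171),(236,179.5),(258,174.5)]: print(onz("a","side",*p,0.012))
print("post top",onz("a","top",155.5,147,.183), onz("a","side",252,132.5,.183))
print("peg tip top",onz("a","top",157,169,.181))
print("can",onz("a","side",185,275,.049),"jar",onz("a","top",328.5,158,.042),"cap",onz("a","top",373,169,.008),onz("a","side",323,320.5,.008))
from scipy.spatial.transform import Rotation as R
print(R.from_rotvec(manip.get_state()["tcp_rot"]).as_matrix())
E
```

```text
easel side z=.0 [ 0.3615 -0.4166  0.    ]
easel side z=.0 [ 0.4735 -0.4588  0.    ]
easel side z=.0 [ 0.5223 -0.3297  0.    ]
top [ 0.4928 -0.422   0.012 ]
top [ 0.4378 -0.3215  0.012 ]
stand base
[0.5457 0.3702 0.012 ]
[0.5698 0.2806 0.012 ]
[0.4674 0.2536 0.012 ]
[0.4461 0.3418 0.012 ]
[0.4488 0.3244 0.012 ]
[0.4741 0.2417 0.012 ]
[0.5689 0.2808 0.012 ]
post top [0.5427 0.3222 0.183 ] [0.5446 0.3161 0.183 ]
peg tip top [0.4583 0.3016 0.181 ]
can [ 0.2978 -0.3576  0.049 ] jar [ 0.6295 -0.3143  0.042 ] cap [ 0.6155 -0.4936  0.008 ] [ 0.6181 -0.4962  0.008 ]
[[ 0.8921  0.4518 -0.0007]
 [ 0.4518 -0.8921  0.0013]
 [-0.     -0.0014 -1.    ]]
```

>>> {"api": "drive_tool", "payload": {
  "deltas": [
    [[0,0,-0.05],0],
    [[0.335,-0.523,-0.1],0],
    [[0.335,-0.523,-0.1],0],
    [[0.335,-0.523,-0.1],0],
    [[0.335,-0.523,-0.1],0],
    [[0.335,-0.523,-0.1],0],
    [[0.335,-0.523,-0.1],0],
    [[0.335,-0.523,-0.1],0],
    [[0.335,-0.523,-0.1],0],
    [[0.335,-0.523,-0.1],0],
    [[0.335,-0.523,-0.1],0],
    [[0.335,-0.523,-0.1],0]
  ]
}}

```text
clock: 1.3
tcp_pos: [0.2916, 0.075, 0.2971]
tcp_rot: [3.056, 0.729, 0.001]
ft_force: [1.9, -0.9, 0.1]
gripper_width: 1.001
```

```bash
python3 - <<'E'
from h import *
np.set_printoptions(precision=4,suppress=True)
snap("b"); s=manip.get_state(); print(s["clock"],s["tcp_pos"],s["qpos"])
crop("b","top",300,400,165,255,7,"c5")
crop("b","side",200,300,220,320,7,"c6")
E
```

```text
1.4 [0.2917 0.0792 0.2968] [ 0.2632 -0.2707 -0.1961  1.6453  0.0016  2.9214]
```

View pics/c5.png

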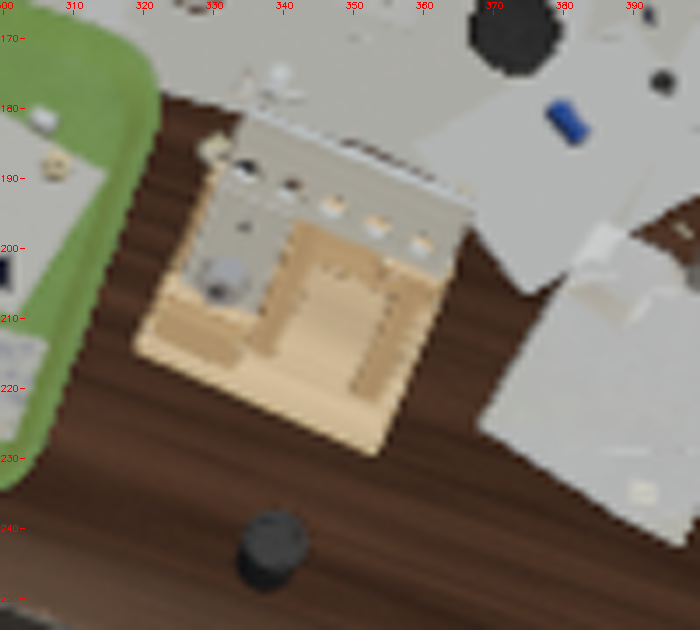

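View pics/b_top.png

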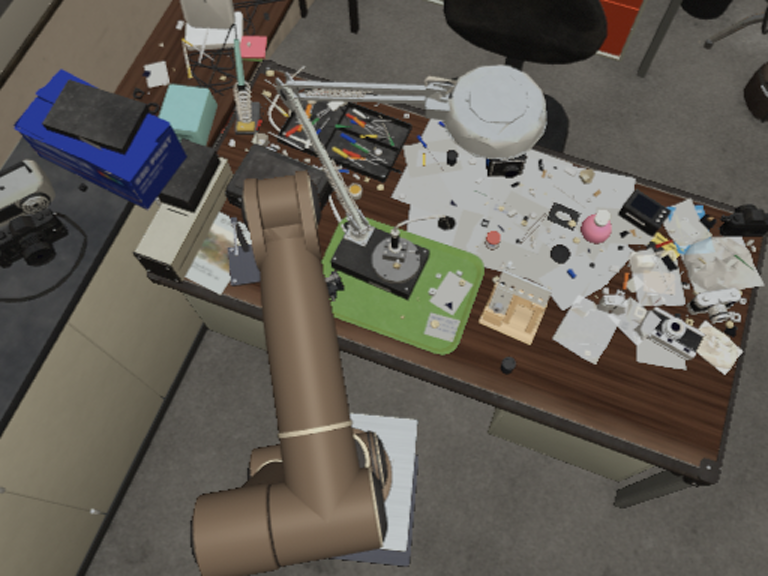

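View pics/b_side.png

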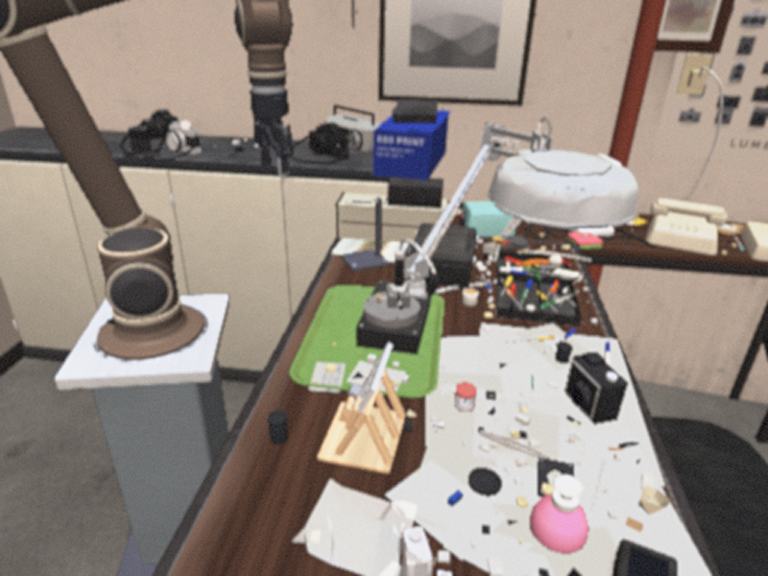

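```bash
cat >> h.py <<'E'
def brk(px,py,yaw,tilt,pts,ztop=.158):
    # pts in bracket_mid frame -> world; (px,py,ztop)= web_top
    from scipy.spatial.transform import Rotation as R
    M=R.from_euler("zy",[yaw,tilt]).as_matrix()
    return np.array([px,py,ztop])+(np.atleast_2d(pts)-[0,0,.036])@M.T
E
python3 - <<'E'
from h import *
from scipy.optimize import least_squares
np.set_printoptions(precision=4,suppress=True)
top=[((0,50,0),(334.3,188.5)),((0,26,0),(341,191.7)),((0,2,0),(347,194.3)),((0,-22,0),(353.2,197)),((0,-46,0),(359.5,199.7)),((-20,40,-72),(331,206))]
side=[((4,62,36),(261.5,229)),((4,-62,36),(251.5,259.5)),((-4,-62,36),(247.5,258.5))]
def f(p):
    r=[]
    for pts,n,w in((top,"top",1),(side,"side",.7)):
        P=brk(p[0],p[1],p[2],p[3],np.array([a for a,_ in pts])/1000,.158)
        r.append(w*(proj("b",n,P)-np.array([b for _,b in pts])).ravel())
    return np.concatenate(r)
s=least_squares(f,[.44,-.37,-.36,.436],loss="soft_l1"); print(s.x,np.degrees(s.x[2:]));print(f(s.x).reshape(-1,2))
g=lambda p:f([*p,np.radians(25)])
t=least_squares(g,s.x[:3],loss="soft_l1"); print(t.x,np.degrees(t.x[2]));print(g(t.x).reshape(-1,2))
# easel base from top z~0
for q in [(319,216.5),(354,231)]: print(onz("b","top",*q,0))
# overlay
im=cv2.imread("pics/b_top.png"); 
E
```

```text
[ 0.4653 -0.3813 -0.2967  0.2969] [-17.0024  17.0124]
[[ 0.0057  0.6904]
 [-0.3175 -0.4202]
 [ 0.0988 -0.9179]
 [ 0.3548 -1.5026]
 [ 0.5509 -2.0741]
 [ 1.5512  0.1189]
 [-2.0806  0.5496]
 [-0.883  -1.798 ]
 [-0.4562 -1.9996]]
[ 0.4685 -0.3807 -0.349 ] -19.997522785870014
[[ 0.0417  0.7947]
 [-0.3464 -0.2856]
 [ 0.0159 -0.749 ]
 [ 0.2292 -1.2953]
 [ 0.394  -1.8242]
 [ 1.4023  1.7135]
 [-0.7439  1.5411]
 [-0.5623 -2.8958]
 [ 0.0127 -3.4218]]
[ 0.4011 -0.2944 -0.    ]
[ 0.3569 -0.4279  0.    ]
```

View pics/c6.png

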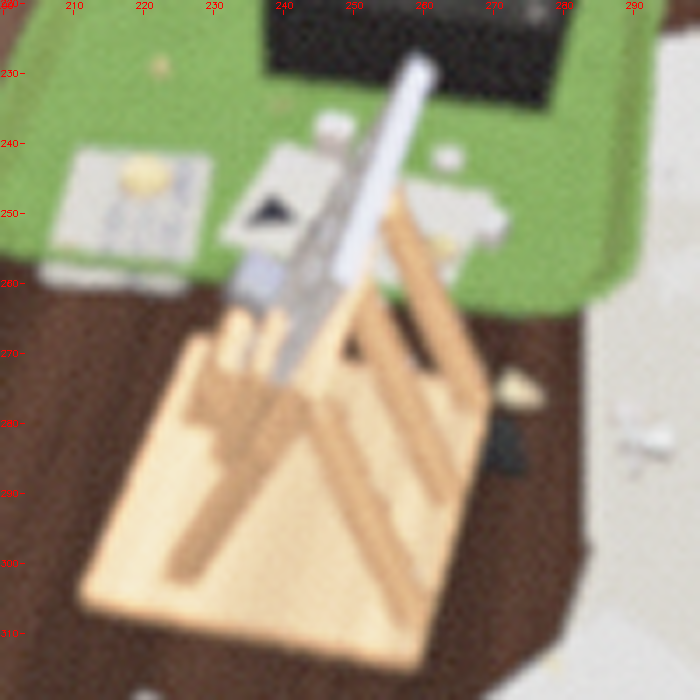

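```bash
python3 - <<'E'
from h import *
np.set_printoptions(precision=4,suppress=True)
for q in [(334.3,188.5),(341,191.7),(347,194.3),(353.2,197),(359.5,199.7)]: print("hole",onz("b","top",*q,.1254))
for q in [(334.5,180),(367.5,193.5)]: print("top edge(back)",onz("b","top",*q,.156))
for q in [(261.5,229),(251.5,259.5),(247.5,258.5)]: print("side",onz("b","side",*q,.158))
for q in [(319,216.5),(354,231)]: print("base front z.006",onz("b","top",*q,.006))
# stereo checks
print(tri("b",(260.5,228.5),(334.5,180)),tri("b",(250.5,260),(367.5,193.5)))
E
```

```text
hole [ 0.4688 -0.3326  0.1254]
hole [ 0.4588 -0.3571  0.1254]
hole [ 0.4509 -0.3788  0.1254]
hole [ 0.4427 -0.4012  0.1254]
hole [ 0.4346 -0.4238  0.1254]
top edge(back) [ 0.4888 -0.3283  0.156 ]
top edge(back) [ 0.4486 -0.446   0.156 ]
side [ 0.4927 -0.3296  0.158 ]
side [ 0.454  -0.4456  0.158 ]
side [ 0.4456 -0.4414  0.158 ]
base front z.006 [ 0.399  -0.2939  0.006 ]
base front z.006 [ 0.3549 -0.4269  0.006 ]
(array([ 0.4893, -0.328 ,  0.158 ]), np.float64(0.0024896507628315774)) (array([ 0.4503, -0.4458,  0.1561]), np.float64(0.00332501532321853))
```

>>> {"api": "drive_tool", "payload": {
  "deltas": [
    [[-0.041,0.472,0.02],-43.6],
    [[-0.041,0.472,0.02],-43.6],
    [[-0.041,0.472,0.02],-43.6],
    [[-0.041,0.472,0.02],-43.6],
    [[-0.041,0.472,0.02],-43.6],
    [[-0.041,0.472,0.02],-43.6],
    [[-0.041,0.472,0.02],-43.6],
    [[-0.041,0.472,0.02],-43.6],
    [[-0.041,0.472,0.02],-43.6],
    [[-0.041,0.472,0.02],-43.6],
    [[-0.041,0.472,0.02],-43.6],
    [[-0.041,0.472,0.02],-43.6]
  ],
  "grip": -0.4,
  "squeeze": 20
}}

```text
clock: 2.6
tcp_pos: [0.4689, -0.3709, 0.2732]
tcp_rot: [-2.567, -1.804, 0.003]
ft_force: [1.5, 0.7, -0.5]
gripper_width: 0.696
```

```bash
cat > st.py <<'E'
from h import *
from scipy.spatial.transform import Rotation as R
import sys
np.set_printoptions(precision=4,suppress=True)
s=manip.get_state();M=R.from_rotvec(s["tcp_rot"]).as_matrix()
print(s["clock"],"tcp",s["tcp_pos"],"q",s["qpos"],"F",s["ft_force"],"T",s["wrist_torque"],"w",s["gripper_width"]*85)
print("yaw y",np.degrees(np.arctan2(M[1,1],M[0,1])),"z",M[:,2])
if len(sys.argv)>3:
    g=np.array([float(a) for a in sys.argv[1:4]]); print("delta tool",M.T@(g-s["tcp_pos"]))
    if len(sys.argv)>4: 
        d=float(sys.argv[4])-np.degrees(np.arctan2(M[1,1],M[0,1])); print("turn",-d)
E
python3 st.py 0.469 -0.3606 0.2 -19.5
```

```text
2.6 tcp [ 0.4689 -0.3709  0.2732] q [-0.6688  0.288   0.3153  1.6025 -0.0008  1.2473] F [ 1.5091  0.7137 -0.4747] T [ 0.007  -0.0083 -0.0416] w 59.193174251197576
yaw y -19.7882759303399 z [-0.0038  0.002  -1.    ]
delta tool [ 0.0097 -0.0031  0.0732]
turn -0.28827593033989984
```

>>> {"api": "drive_tool", "payload": {
  "deltas": [
    [[0,0,0],0],
    [[0,0,0],0]
  ]
}}

```text
clock: 2.8
tcp_pos: [0.4682, -0.3661, 0.277]
tcp_rot: [-2.566, -1.812, 0.0]
ft_force: [-0.1, -0.2, 0.6]
gripper_width: 0.7
```

```bash
python3 st.py 0.469 -0.3606 0.2 -19.5; python3 - <<'E'
from h import *
snap("d")
crop("d","side",180,300,180,300,6,"c7")
crop("d","top",290,400,150,240,7,"c8")
print(proj("d","side",[.469,-.3606,.254]),proj("d","top",[.469,-.3606,.254]))
E
```

```text
2.8 tcp [ 0.4682 -0.3661  0.277 ] q [-0.6636  0.2786  0.3115  1.6042  0.0001  1.2484] F [-0.0822 -0.1915  0.5864] T [ 0.0221  0.003  -0.0347] w 59.53800843599258
yaw y -19.55318978145752 z [-0.0004  0.0004 -1.    ]
delta tool [ 0.0054 -0.0011  0.077 ]
turn -0.05318978145751885
[[254.48182372 202.28103688]] [[347.80178197 174.82729126]]
```

View pics/c7.png

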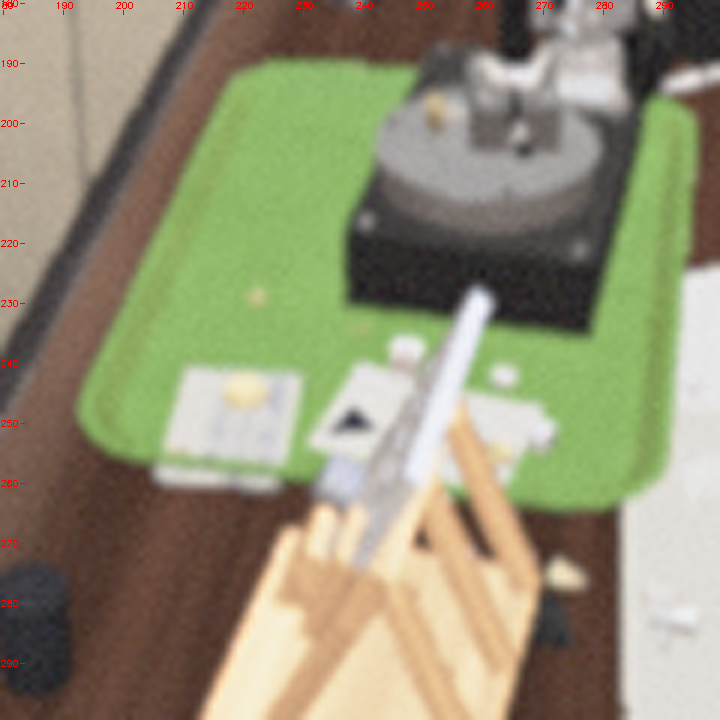

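View pics/c8.png

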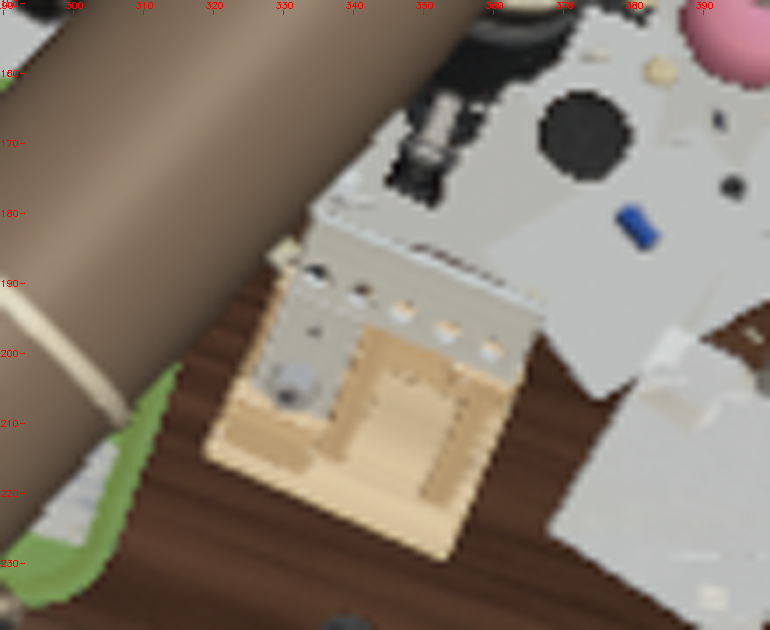

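>>> {"api": "drive_tool", "payload": {
  "deltas": [
    [[0.005,-0.001,0.04],0],
    [[0.005,-0.001,0.08],0],
    [[0.005,-0.001,0.1],0],
    [[0.005,-0.001,0.115],0],
    [[0.005,-0.001,0.13],0],
    [[0.005,-0.001,0.143],0],
    [[0.005,-0.001,0.143],0]
  ]
}}

```text
clock: 3.6
tcp_pos: [0.4688, -0.3601, 0.1327]
tcp_rot: [-2.564, -1.812, 0.001]
ft_force: [0.5, 0.8, -0.5]
gripper_width: 0.7
```

```bash
python3 st.py 0.469 -0.3606 0.134 -19.5; python3 - <<'E'
from h import *
snap("e")
crop("e","side",200,300,170,290,6,"c9")
crop("e","top",290,400,150,240,7,"c10")
E
```

```text
3.6 tcp [ 0.4688 -0.3601  0.1327] q [-0.6551  0.2605 -0.0288  1.2836  0.      1.2559] F [ 0.522   0.7837 -0.5148] T [ 0.0061 -0.0522  0.0389] w 59.51010460248185
yaw y -19.490315295347347 z [-0.0016  0.0013 -1.    ]
delta tool [-0.0004  0.0004 -0.0013]
turn 0.009684704652652698
```

View pics/c9.png

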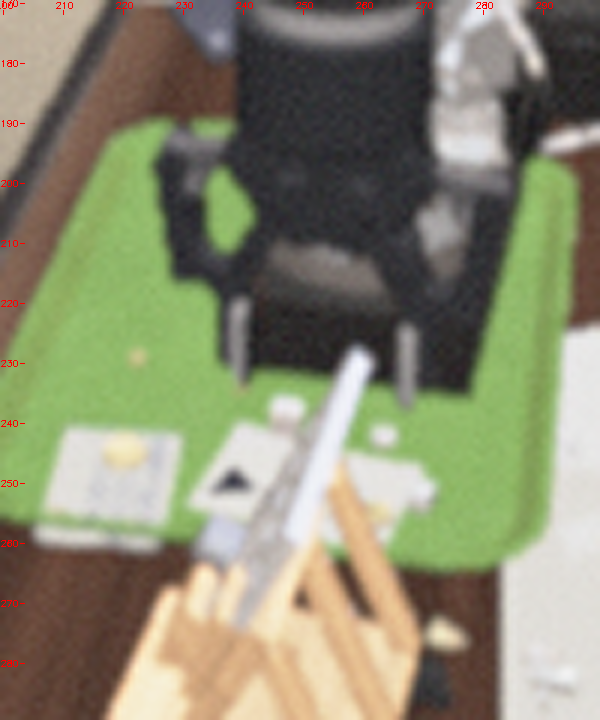

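View pics/c10.png

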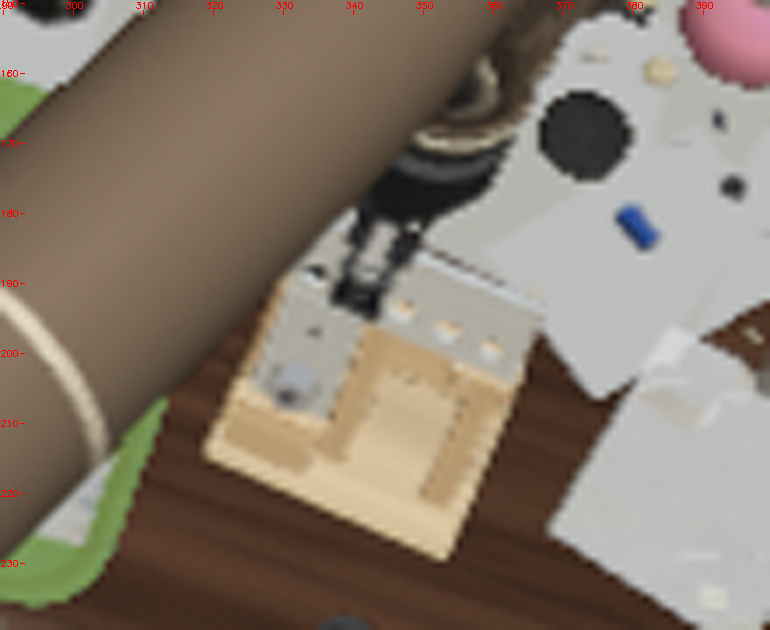

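>>> {"api": "drive_tool", "payload": {
  "deltas": [
    [[0,0,0],0],
    [[0,0,0],0],
    [[0,0,0],0],
    [[0,0,0],0],
    [[0,0,0],0],
    [[0,0,0],0],
    [[0,0,0],0],
    [[0,0,0],0]
  ],
  "grip": 1,
  "squeeze": 20
}}

```text
clock: 4.5
tcp_pos: [0.4696, -0.3614, 0.1339]
tcp_rot: [-2.566, -1.812, 0.0]
ft_force: [0.2, 0.5, 0.3]
gripper_width: 0.002
```

```bash
python3 st.py 0.469 -0.3606 0.134 -19.5; python3 - <<'E'
from h import *
snap("f")
crop("f","side",200,300,170,290,6,"c11")
crop("f","top",290,400,150,240,7,"c12")
E
```

```text
4.5 tcp [ 0.4696 -0.3614  0.1339] q [-0.6559  0.2611 -0.0255  1.2843  0.      1.2559] F [0.1811 0.4581 0.2986] T [-0.007   0.0358  0.0062] w 0.19468359883126046
yaw y -19.541141954617554 z [-0.  0. -1.]
delta tool [ 0.0006 -0.0008 -0.0001]
turn -0.04114195461755443
```

View pics/c11.png

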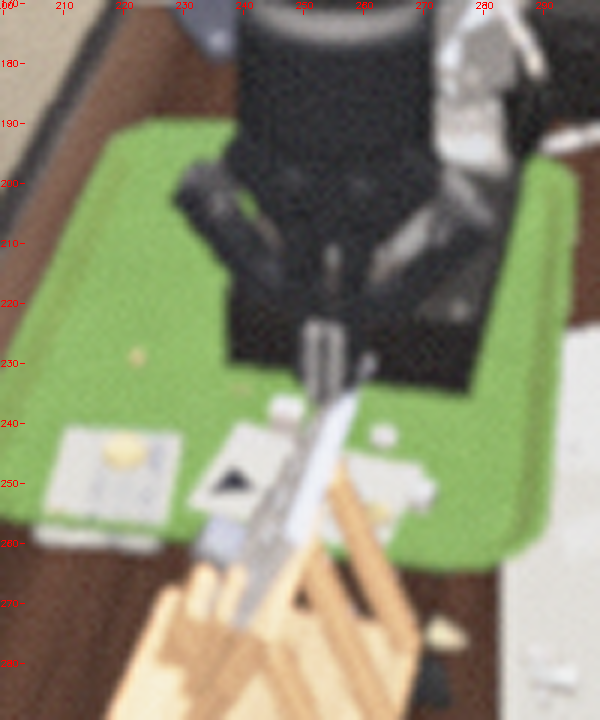

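View pics/c12.png

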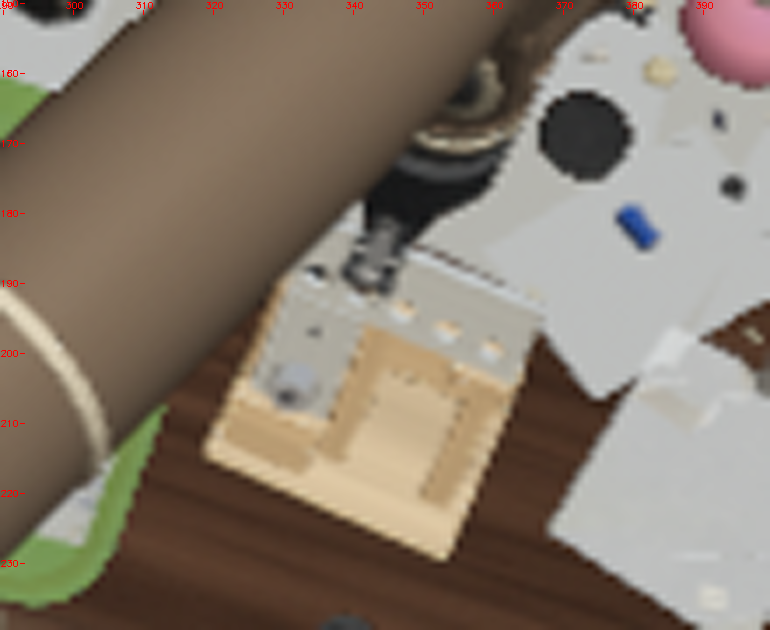

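```bash
python3 - <<'E'
from h import *
np.set_printoptions(precision=2,suppress=True)
P=[[.4696,-.3614,.1339],[.4696,-.3614,.172]]
print("tcp,tcp+38 side",proj("f","side",P).ravel()," top",proj("f","top",P).ravel())
Q=brk(.466,-.386,np.radians(-19.5),np.radians(25),np.array([[-4,25,36],[4,25,36],[-4,25,12],[4,62,36],[-4,62,36],[4,-62,36],[0,26,0],[0,50,0]])/1000)
print(Q);print(proj("f","side",Q));print(proj("f","top",Q))
E
```

```text
tcp,tcp+38 side [253.65 244.99 253.99 232.09]  top [342.68 188.15 344.31 184.07]
[[ 0.47 -0.36  0.16]
 [ 0.48 -0.36  0.15]
 [ 0.46 -0.36  0.13]
 [ 0.49 -0.33  0.15]
 [ 0.48 -0.33  0.15]
 [ 0.45 -0.45  0.17]
 [ 0.46 -0.36  0.12]
 [ 0.47 -0.34  0.12]]
[[254.05 237.46]
 [256.97 239.05]
 [249.73 244.98]
 [259.55 232.34]
 [256.74 230.82]
 [250.05 257.05]
 [249.12 249.27]
 [250.97 244.69]]
[[343.54 185.65]
 [344.23 184.29]
 [342.51 190.57]
 [334.33 181.08]
 [333.62 182.42]
 [367.96 191.98]
 [342.08 192.23]
 [335.74 190.14]]
```

```bash
python3 - <<'E'
from h import *
np.set_printoptions(precision=4,suppress=True)
for a,b in [((254,237),(342.5,191)),((254,237),(342.5,188)),((254,245),(342.5,191))]: print(tri("f",a,b))
# open fingers in e
print(tri("e",(239,233),(340,194.5)))
crop("f","side",230,280,205,265,12,"c13");crop("f","top",315,375,165,215,12,"c14")
E
```

```text
(array([ 0.4618, -0.3581,  0.1509]), np.float64(0.019135202439150328))
(array([ 0.4666, -0.3578,  0.1531]), np.float64(0.008513871939272583))
(array([ 0.4656, -0.361 ,  0.131 ]), np.float64(0.010929222230996296))
(array([ 0.4338, -0.349 ,  0.1624]), np.float64(0.0020606280546785418))
```

View pics/c13.png

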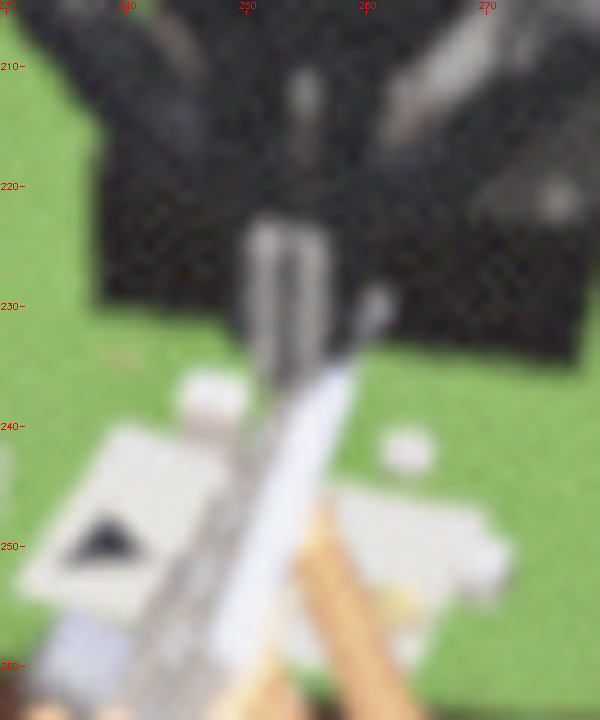

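View pics/c14.png

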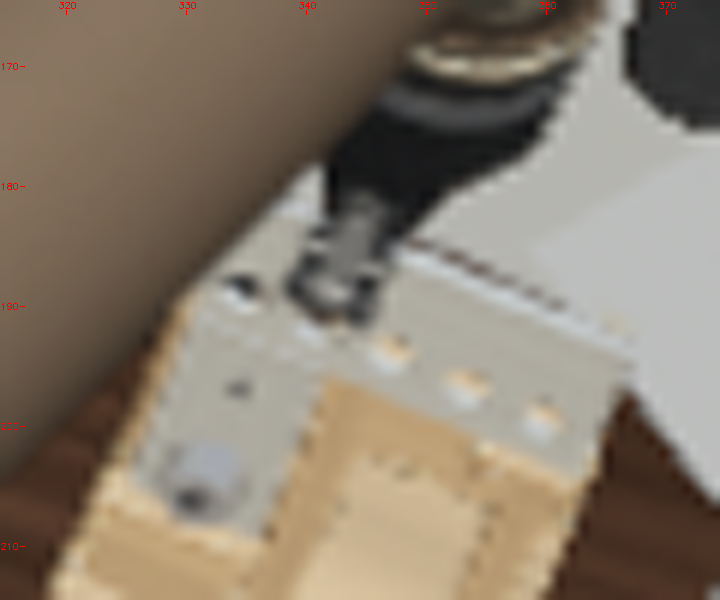

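```bash
python3 - <<'E'
from h import *
np.set_printoptions(precision=2,suppress=True)
for z in(.134,.14,.147,.155,.165):
  print(z,proj("e","side",[[.4688-.0283,-.3601+.01,z],[.4688+.0283,-.3601-.01,z]]).ravel(),proj("e","top",[[.4688-.0283,-.3601+.01,z]]).ravel())
crop("e","side",225,280,200,250,12,"c15")
E
```

```text
0.134 [241.36 242.81 265.32 246.52] [339.2  195.39]
0.14 [241.37 240.82 265.41 244.51] [339.44 194.77]
0.147 [241.39 238.49 265.52 242.16] [339.73 194.05]
0.155 [241.41 235.8  265.64 239.45] [340.06 193.22]
0.165 [241.43 232.41 265.8  236.03] [340.47 192.18]
```

View pics/c15.png

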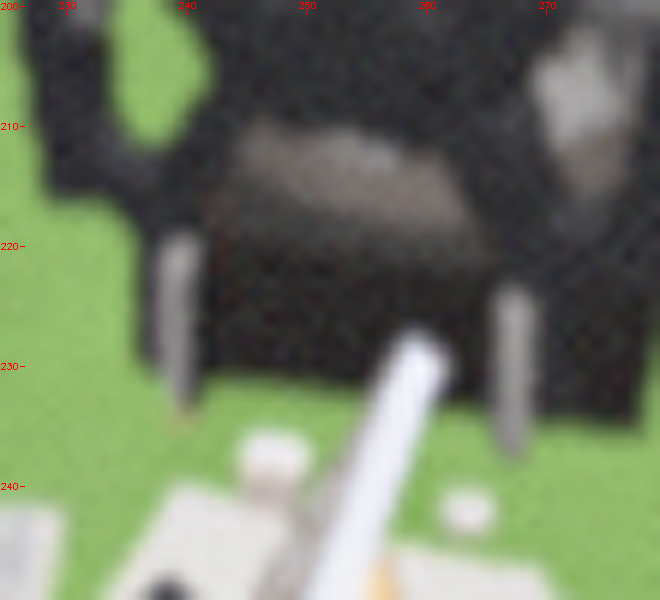

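```bash
python3 - <<'E'
from h import *
np.set_printoptions(precision=2,suppress=True)
print(proj("a","side",[[.237,-.468,.2024],[.237,-.468,.2154]]),proj("b","side",[[.2917,.0792,.2968]]),proj("d","side",[[.4682,-.3661,.277]]))
crop("a","side",120,180,190,260,9,"c16");crop("d","side",200,300,130,215,7,"c17");
E
```

```text
[[147.5  255.24]
 [146.75 250.12]] [[183.69 125.15]] [[254.66 194.66]]
```

View pics/c16.png

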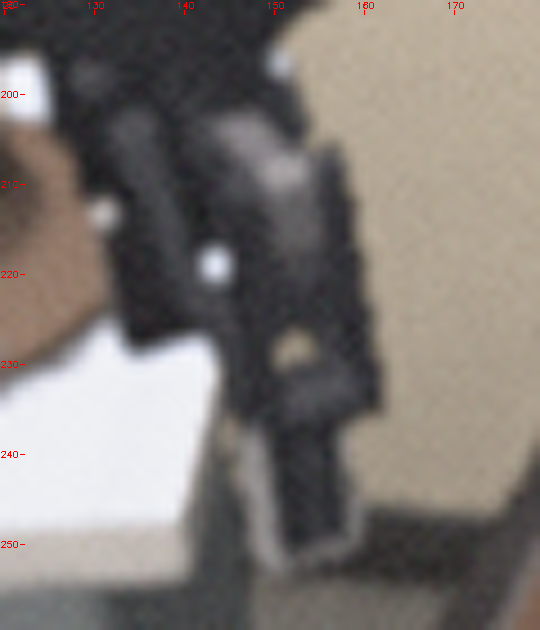

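View pics/c17.png

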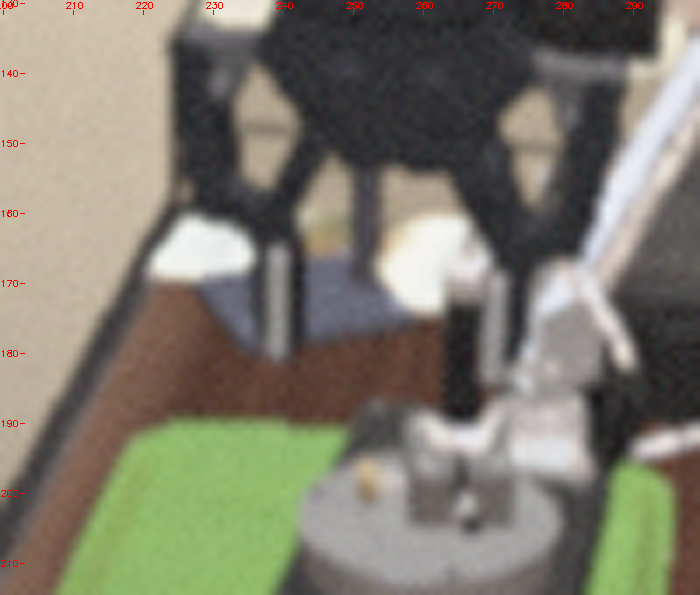

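>>> {"api": "drive_tool", "payload": {
  "deltas": [
    [[0,0,-0.005],0],
    [[0,0,-0.005],0],
    [[0,0,-0.005],0],
    [[0,0,-0.005],0],
    [[0,0,-0.005],0],
    [[0,0,-0.005],0],
    [[0,0,0.01],0],
    [[0,0,0.021],0],
    [[0,0,0.021],0],
    [[0,0,0.021],0]
  ],
  "grip": -0.4
}}

```text
clock: 5.6
tcp_pos: [0.4694, -0.3613, 0.1127]
tcp_rot: [-2.566, -1.812, 0.0]
ft_force: [1.5, -0.3, 0.4]
gripper_width: 0.704
```

```bash
python3 st.py 0.469 -0.3606 0.113 -19.5; python3 - <<'E'
from h import *
snap("g")
crop("g","side",220,285,195,265,10,"c18")
E
```

```text
5.6 tcp [ 0.4694 -0.3613  0.1127] q [-0.656   0.2667 -0.0648  1.2401 -0.      1.2559] F [ 1.4585 -0.2645  0.3802] T [ 0.0059 -0.0316 -0.0008] w 59.84327493549456
yaw y -19.541141932053968 z [-0.0007  0.0005 -1.    ]
delta tool [ 0.0005 -0.0006 -0.0003]
turn -0.04114193205396788
```

View pics/c18.png

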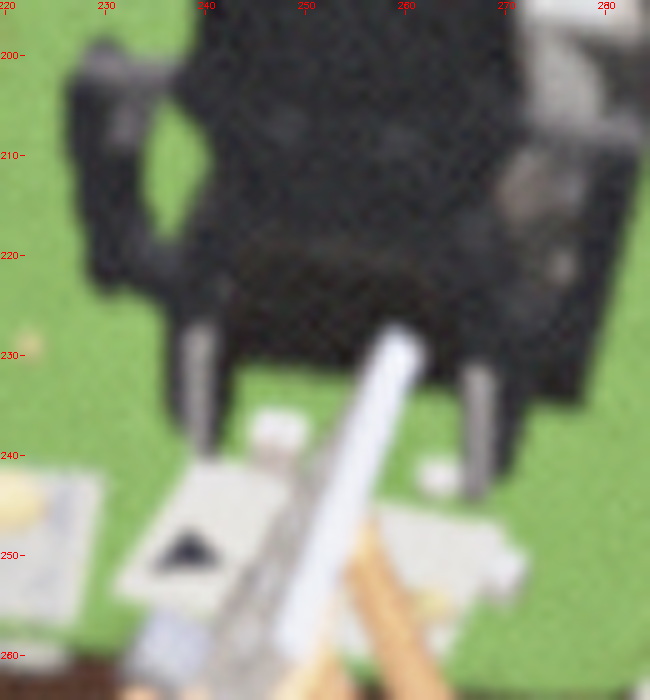

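>>> {"api": "drive_tool", "payload": {
  "deltas": [
    [[0,0,0],0],
    [[0,0,0],0],
    [[0,0,0],0],
    [[0,0,0],0],
    [[0,0,0],0],
    [[0,0,0],0],
    [[0,0,0],0],
    [[0,0,0],0]
  ],
  "grip": 1,
  "squeeze": 20
}}

```text
clock: 6.5
tcp_pos: [0.4699, -0.3616, 0.1133]
tcp_rot: [2.566, 1.812, 0.001]
ft_force: [0.4, 0.3, 5.9]
gripper_width: 0.162
```

```bash
python3 st.py 0.469 -0.3606 0.113 -19.5; python3 - <<'E'
from h import *
snap("i")
crop("i","side",210,285,195,290,7,"c19")
crop("i","top",300,380,160,240,7,"c20")
E
```

```text
6.5 tcp [ 0.4699 -0.3616  0.1133] q [-0.656   0.2661 -0.0642  1.2397  0.0001  1.2559] F [0.3979 0.3078 5.8846] T [0.0731 0.119  0.0611] w 13.787631686319628
yaw y -19.540278056240567 z [ 0.0007 -0.0005 -1.    ]
delta tool [ 0.0006 -0.0011  0.0003]
turn -0.040278056240566684
```

View pics/c19.png

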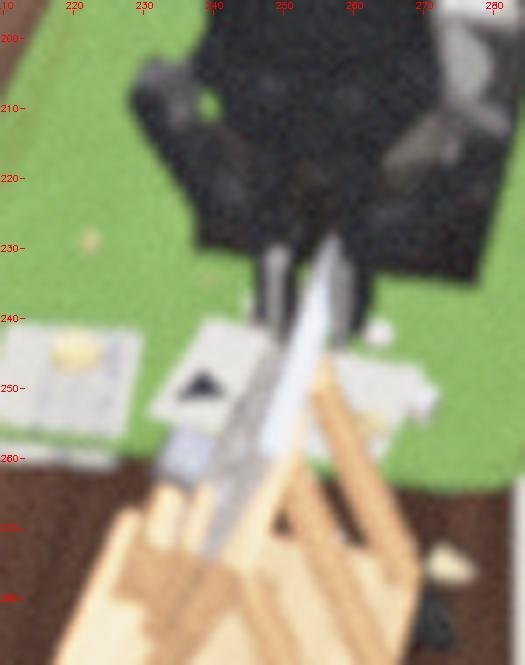

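View pics/c20.png

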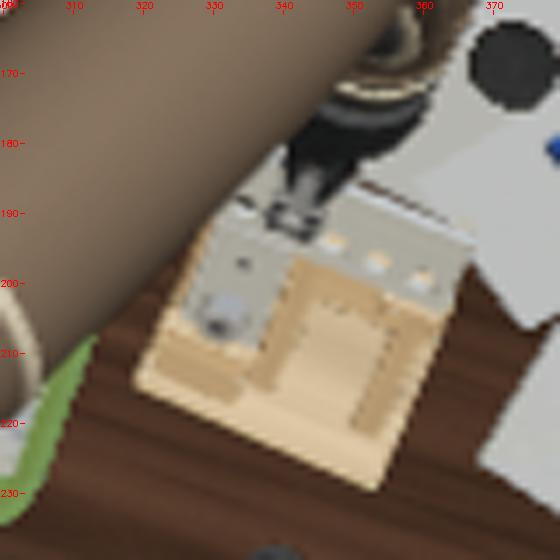

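>>> {"api": "drive_tool", "payload": {
  "deltas": [
    [[0,0.002,-0.004],0],
    [[0,0.004,-0.009],0],
    [[0,0.006,-0.014],0],
    [[0,0.008,-0.018],0],
    [[0,0.01,-0.022],0],
    [[0,0.01,-0.022],0]
  ]
}}

```text
clock: 7.2
tcp_pos: [0.4793, -0.3649, 0.1354]
tcp_rot: [2.566, 1.812, -0.0]
ft_force: [-4.0, 1.5, -0.3]
gripper_width: 0.156
```

```bash
python3 st.py 0.469 -0.3606 0.113 -19.5; python3 - <<'E'
from h import *
snap("j")
crop("j","side",210,285,195,290,7,"c19")
crop("j","top",300,380,160,240,7,"c20")
E
```

```text
7.2 tcp [ 0.4793 -0.3649  0.1354] q [-0.6507  0.2791  0.0015  1.293  -0.0001  1.2612] F [-4.0189  1.4973 -0.2509] T [0.3868 1.06   0.0663] w 13.299364374405435
yaw y -19.543040040666426 z [ 0.0001 -0.0003 -1.    ]
delta tool [ 0.0007 -0.0111  0.0224]
turn -0.043040040666426194
```

View pics/c19.png

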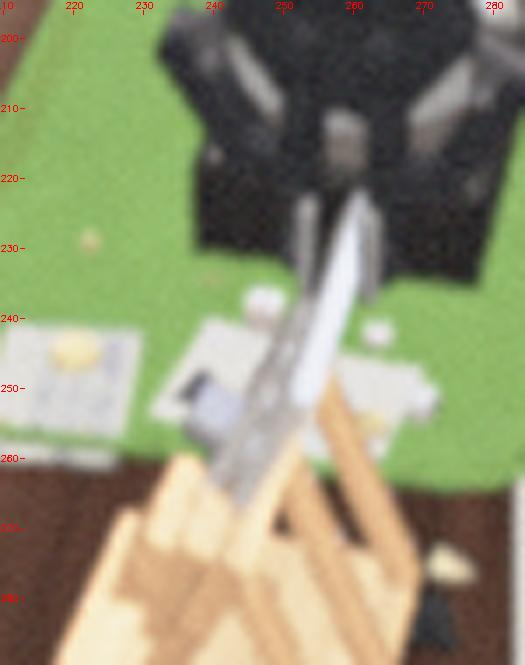

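View pics/c20.png

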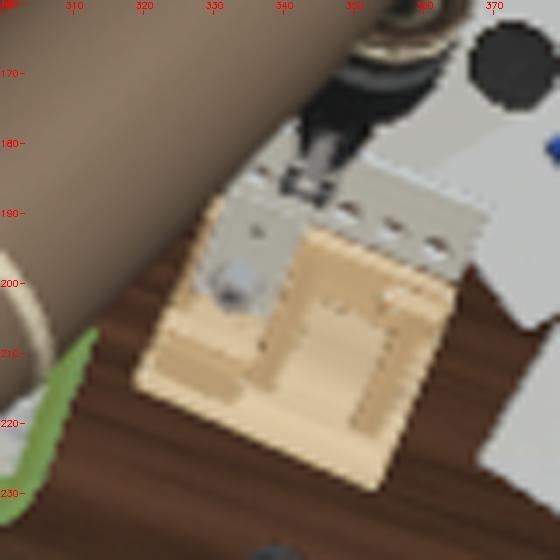

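>>> {"api": "drive_tool", "payload": {
  "deltas": [
    [[0,0.003,-0.007],0],
    [[0,0.007,-0.015],0],
    [[0,0.011,-0.024],0],
    [[0,0.016,-0.034],0],
    [[0,0.021,-0.045],0],
    [[0,0.021,-0.045],0]
  ]
}}

```text
clock: 7.9
tcp_pos: [0.5004, -0.3726, 0.1823]
tcp_rot: [2.563, 1.81, 0.002]
ft_force: [-3.1, 1.6, 2.1]
gripper_width: 0.16
```

```bash
python3 st.py 0.469 -0.3606 0.113 -19.5; python3 - <<'E'
from h import *
snap("k")
crop("k","side",210,295,175,290,6,"c19")
crop("k","top",300,380,150,240,7,"c20")
E
```

```text
7.9 tcp [ 0.5004 -0.3726  0.1823] q [-0.6402  0.3134  0.1499  1.4033  0.0003  1.2715] F [-3.0664  1.57    2.0672] T [ 0.4342  1.0444 -0.0075] w 13.580291123676147
yaw y -19.53160762419696 z [ 0.0033 -0.0021 -1.    ]
delta tool [ 0.0009 -0.0339  0.0691]
turn -0.031607624196958284
```

View pics/c19.png

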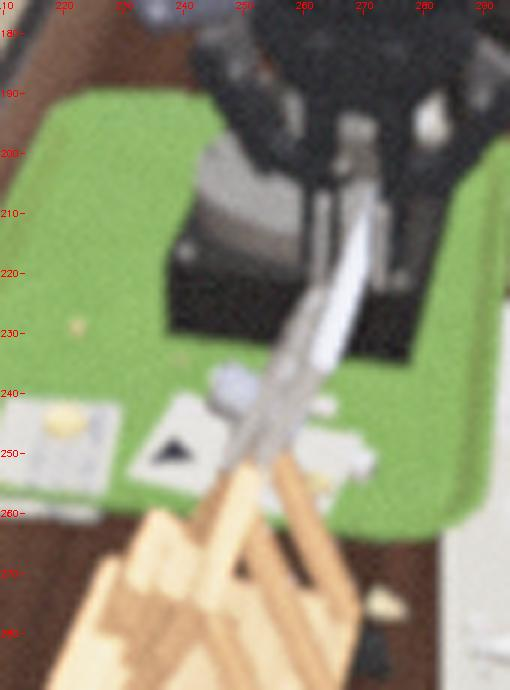

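View pics/c20.png

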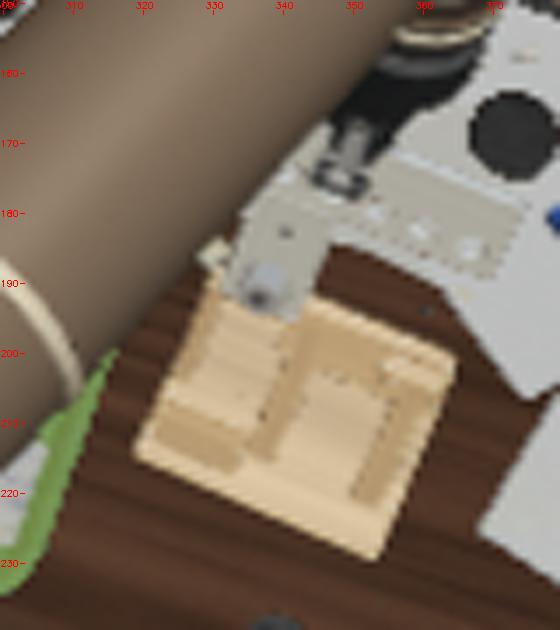

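>>> {"api": "drive_tool", "payload": {
  "deltas": [
    [[0,0.005,-0.012],0],
    [[0,0.01,-0.024],0],
    [[0,0.012,-0.037],0],
    [[0,0.012,-0.05],0],
    [[0,0.012,-0.065],0],
    [[0,0.012,-0.08],0],
    [[0,0.012,-0.095],0],
    [[0,0.012,-0.095],0]
  ]
}}

```text
clock: 8.8
tcp_pos: [0.5116, -0.3765, 0.2769]
tcp_rot: [2.562, 1.81, 0.004]
ft_force: [0.1, 1.0, -3.5]
gripper_width: 0.081
```

```bash
python3 st.py 0.469 -0.3606 0.113 -19.5; python3 - <<'E'
from h import *
snap("l")
crop("l","side",210,310,145,260,6,"c19")
crop("l","top",300,400,130,220,7,"c20")
E
```

```text
8.8 tcp [ 0.5116 -0.3765  0.2769] q [-0.6348  0.3604  0.4237  1.6287  0.0007  1.2769] F [ 0.0999  0.9838 -3.5152] T [ 0.0012 -0.0432  0.0553] w 6.8452635652202
yaw y -19.530617685104268 z [ 0.0047 -0.0026 -1.    ]
delta tool [ 0.0009 -0.0464  0.1637]
turn -0.030617685104267878
```

View pics/c19.png

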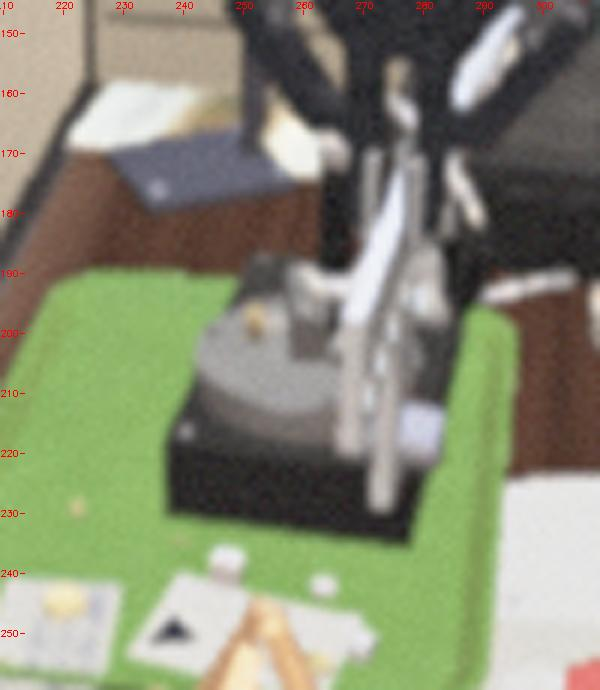

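View pics/c20.png

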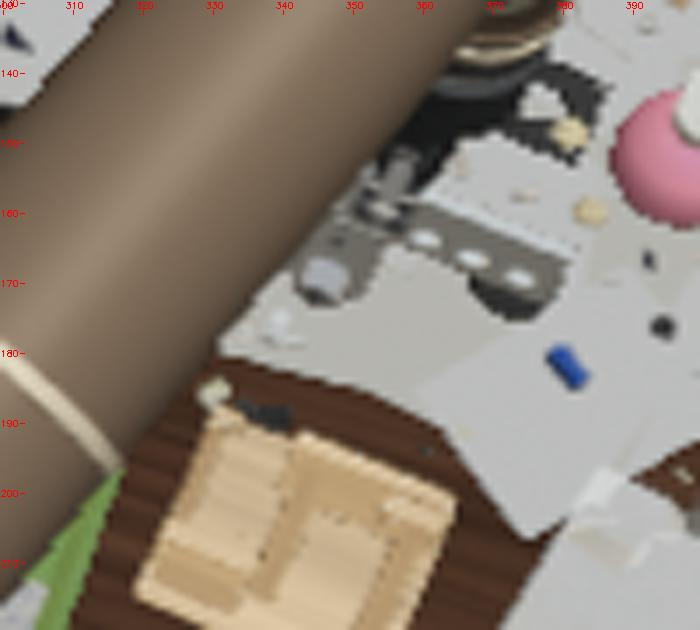

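```bash
python3 - <<'E'
from h import *
crop("l","side",255,300,165,235,10,"c19")
crop("l","top",335,390,145,185,13,"c20")
E
```

```text
(no output)
```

View pics/c19.png

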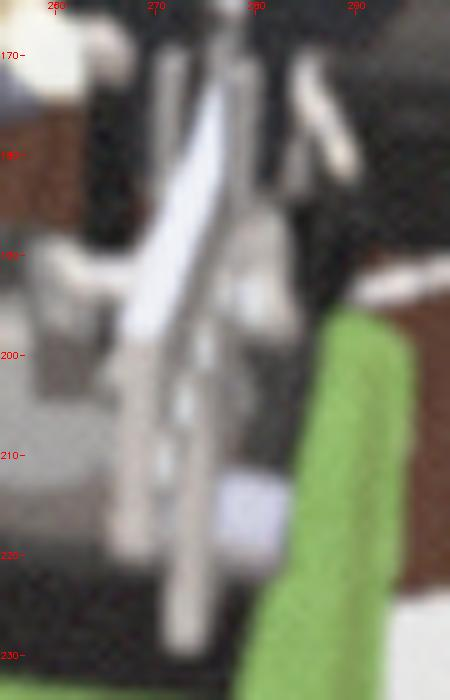

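View pics/c20.png

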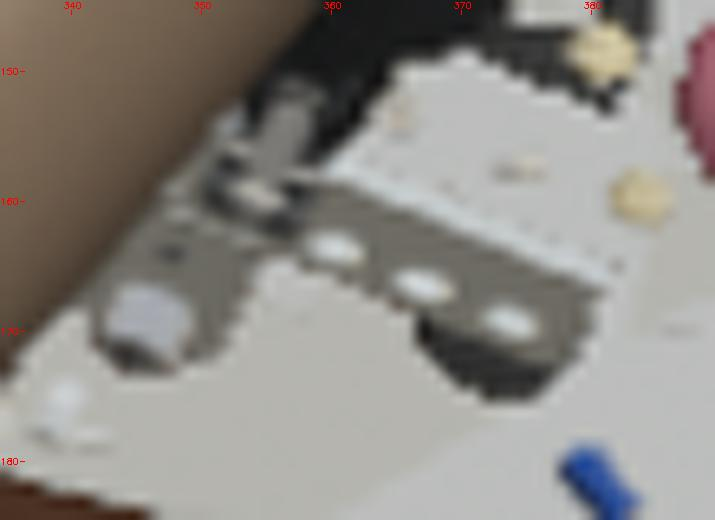

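```bash
cat > fit.py <<'E'
from h import *
from scipy.optimize import least_squares
from scipy.spatial.transform import Rotation as R
np.set_printoptions(precision=4,suppress=True)
def fit(tag,top,side,x0,sides_w=1.):
    def model(p,pts): return p[:3]+(np.array(pts)/1000)@R.from_euler("ZYX",p[3:]).as_matrix().T
    def f(p):
        r=[]
        for pts,n in((top,"top"),(side,"side")):
            if pts: r.append((proj(tag,n,model(p,[a for a,_ in pts]))-np.array([b for _,b in pts])).ravel())
        r.append([p[4]*20,p[5]*5]); return np.concatenate(r)
    s=least_squares(f,x0,loss="soft_l1"); r=f(s.x)
    print("mid",s.x[:3],"yaw,pitch,roll",np.degrees(s.x[3:]));print(r[:-2].reshape(-1,2).round(1).tolist()); return s.x
E
python3 - <<'E'
from fit import *
top=[((-4,2,0),(360.3,163.5)),((-4,-22,0),(367,166.5)),((-4,-46,0),(374,169.5)),((-20,40,-72),(345.8,169)),((-4,-62,36),(381,167)),((-4,18,-94),(351.5,171.5)),((4,-62,36),(382,166))]
side=[((-4,-62,36),(267,198.5)),((4,-62,36),(270.5,199)),((-4,-62,-16),(266,219.5)),((4,-62,-16),(270,220.5)),((-4,18,-94),(271.3,229)),((4,18,-94),(275.5,229.5))]
x=fit("l",top,side,[.51,-.39,.26,-.34,0,0])
s=manip.get_state();M=R.from_rotvec(s["tcp_rot"]).as_matrix()
B=R.from_euler("ZYX",x[3:]).as_matrix()
print("tcp in bracket",B.T@(s["tcp_pos"]-x[:3]))
E
```

```text
mid [ 0.5051 -0.4004  0.2846] yaw,pitch,roll [-20.3832  -0.728    1.577 ]
[[0.3, -0.5], [0.3, -0.5], [0.1, -0.5], [-1.4, 1.7], [0.3, -0.3], [-0.6, 0.5], [0.2, -1.4], [-0.7, -0.2], [-0.2, -0.2], [-0.2, 0.6], [-0.3, 0.2], [0.9, 0.1], [0.1, 0.1]]
tcp in bracket [-0.0032  0.0244 -0.0107]
```

```bash
python3 - <<'E'
from h import *
crop("a","top",145,185,140,195,13,"c21")
crop("a","side",220,262,125,185,10,"c22")
E
```

```text
(no output)
```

View pics/c21.png

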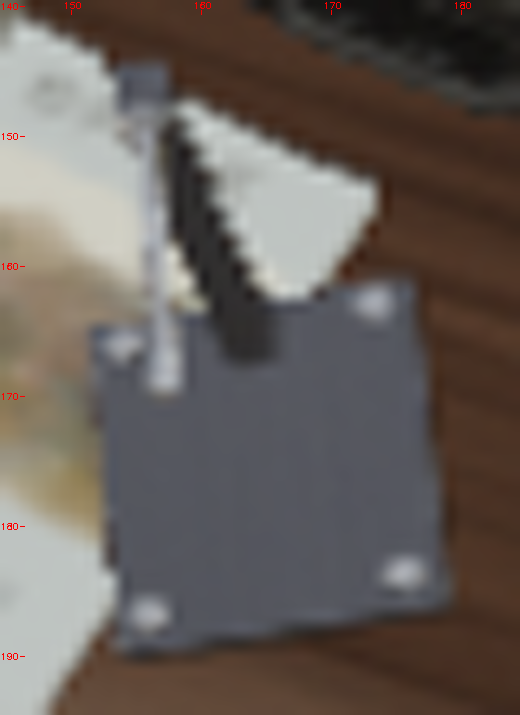

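View pics/c22.png

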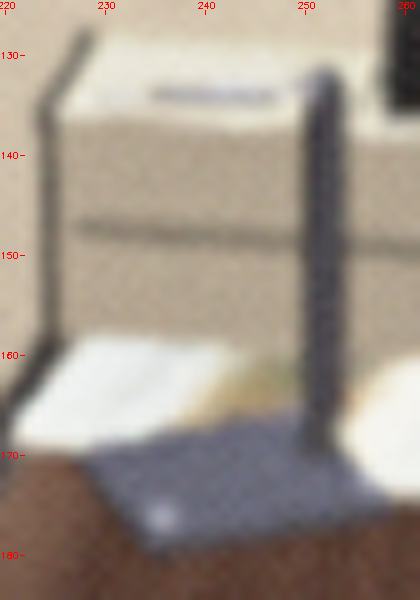

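```bash
python3 - <<'E'
from h import *
from scipy.optimize import least_squares
np.set_printoptions(precision=4,suppress=True)
c4,s4=np.cos(np.radians(4)),np.sin(np.radians(4))
tip=(32-85*c4,0,175+85*s4)
top=[((55,50,12),(151.7,165)),((55,-50,12),(176.2,161)),((-55,-50,12),(179.2,186)),((-55,50,12),(153.5,190)),((40,0,183),(155.5,146)),(tip,(157.2,169.3))]
side=[((-55,50,12),(228.3,170.5)),((-55,-50,12),(235,179.8)),((55,-50,12),(258,175.3)),((40,0,183),(251.9,132)),(tip,(234.7,134))]
def model(p,pts):
    c,s=np.cos(p[2]),np.sin(p[2]); P=np.array(pts)/1000
    return P@np.array([[c,-s,0],[s,c,0],[0,0,1]]).T+[p[0],p[1],0]
def f(p): return np.concatenate([(proj("a",n,model(p,[a for a,_ in L]))-np.array([b for _,b in L])).ravel() for n,L in(("top",top),("side",side))])
s=least_squares(f,[.507,.31,.27],loss="soft_l1"); print(s.x,np.degrees(s.x[2])); print(f(s.x).reshape(-1,2).round(1).tolist())
print("tip,root,30mm in",model(s.x,[tip,(32,0,175),(tip[0]+45*c4,0,tip[2]-45*s4)]))
print(tri("a",(234.7,134),(157.2,169.3)),tri("a",(251.9,132),(155.5,146)))
E
```

```text
[0.5081 0.3127 0.264 ] 15.12798757102844
[[-0.4, -0.7], [0.4, -0.5], [0.2, -0.1], [0.1, -0.1], [-0.1, 0.0], [0.5, 0.1], [-1.7, -1.7], [-0.7, -1.2], [1.3, -0.6], [0.4, -0.1], [-4.2, 1.0]]
tip,root,30mm in [[0.4571 0.2989 0.1809]
 [0.539  0.3211 0.175 ]
 [0.5005 0.3106 0.1778]]
(array([0.4666, 0.3026, 0.1797]), np.float64(0.016327094087951178)) (array([0.5457, 0.3228, 0.1832]), np.float64(0.0016392065917727391))
```

>>> {"api": "drive_tool", "payload": {
  "deltas": [
    [[0,0,-0.003],0],
    [[0.03,-0.04,-0.005],0],
    [[0.06,-0.085,-0.008],0],
    [[0.09,-0.13,-0.01],0],
    [[0.12,-0.175,-0.013],0],
    [[0.159,-0.228,-0.013],0],
    [[0.2,-0.245,-0.013],-5],
    [[0.245,-0.26,-0.013],-10],
    [[0.29,-0.27,-0.013],-15],
    [[0.335,-0.28,-0.01],-20],
    [[0.38,-0.295,-0.005],-25],
    [[0.425,-0.305,0],-30]
  ],
  "squeeze": 50
}}

```text
clock: 10.1
tcp_pos: [0.3637, 0.1258, 0.275]
tcp_rot: [2.005, 2.418, 0.001]
ft_force: [2.3, 0.0, -2.2]
gripper_width: 0.077
```

```bash
python3 st.py 0.38 0.278 0.27 15.1
```

```text
10.1 tcp [0.3637 0.1258 0.275 ] q [ 0.333  -0.1277 -0.1352  1.5623 -0.0001  1.7174] F [ 2.315   0.0255 -2.2245] T [-0.0544 -0.1291 -0.0159] w 6.524502866336255
yaw y 10.681989147357786 z [ 0.001   0.0003 -1.    ]
delta tool [0.1466 0.0442 0.0051]
turn -4.4180108526422135
```

>>> {"api": "drive_tool", "payload": {
  "deltas": [
    [[0.04,0.012,0.003],-1.5],
    [[0.08,0.025,0.01],-3],
    [[0.12,0.037,0.018],-4.5],
    [[0.143,0.044,0.025],-4.5],
    [[0.143,0.044,0.025],-4.5],
    [[0.143,0.044,0.025],-4.5]
  ]
}}

```text
clock: 10.7
tcp_pos: [0.3813, 0.2724, 0.2494]
tcp_rot: [-1.912, -2.493, 0.003]
ft_force: [-0.3, -1.4, -3.3]
gripper_width: 0.077
```

```bash
python3 st.py 0.38 0.278 0.25 15.1; python3 - <<'E'
from h import *
snap("m")
crop("m","side",175,275,95,185,7,"c19")
crop("m","top",120,230,100,200,7,"c20")
E
```

```text
10.7 tcp [0.3813 0.2724 0.2494] q [ 0.6205  0.0253 -0.0477  1.4997 -0.0003  1.929 ] F [-0.2791 -1.445  -3.302 ] T [-0.0187 -0.0124  0.0095] w 6.507459916477219
yaw y 15.028405318440084 z [-0.0014 -0.0014 -1.    ]
delta tool [ 0.0058  0.0002 -0.0006]
turn -0.07159468155991533
```

View pics/c19.png

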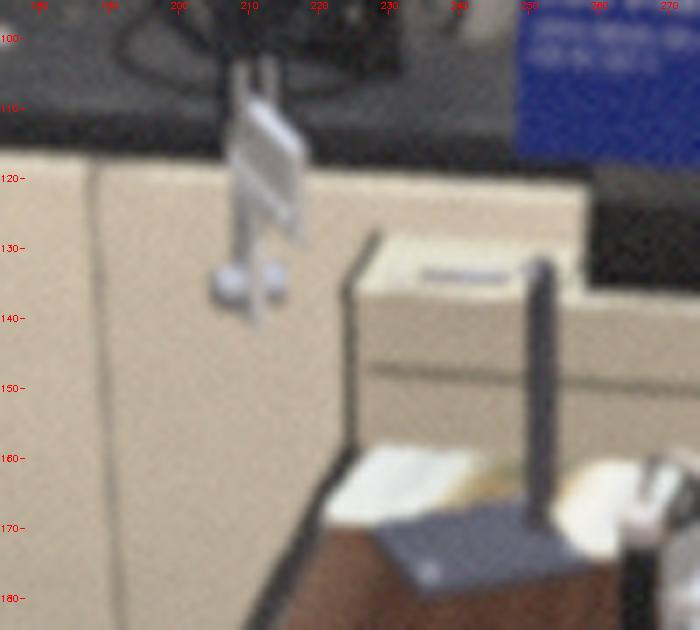

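View pics/c20.png

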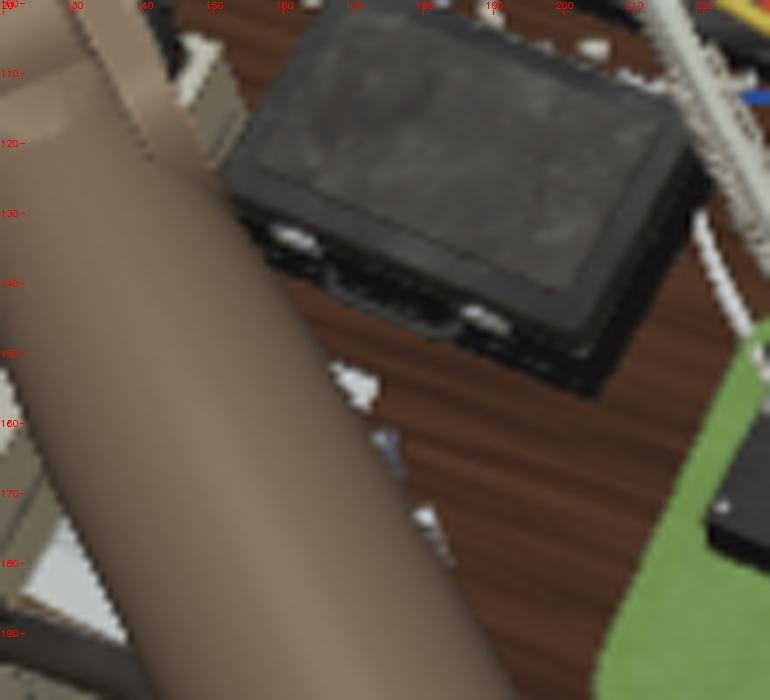

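```bash
python3 - <<'E'
from h import *
from scipy.spatial.transform import Rotation as R
np.set_printoptions(precision=1,suppress=True)
crop("m","side",195,260,98,146,12,"c19")
s=manip.get_state()
yaw=np.radians(15.1);B=R.from_euler("z",yaw).as_matrix()
names=["web-62top-4","web-62top+4","web-62bot-4","web-62bot+4","leg18bot-4","leg62bot-4","boss-20","boss+20","webtop+62 -4","holed"]
P=np.array([(-4,-62,36),(4,-62,36),(-4,-62,-16),(4,-62,-16),(-4,18,-94),(-4,62,-94),(-20,40,-72),(20,40,-72),(-4,62,36),(0,26,0)])/1000
for off in([0,24.4,-10.7],[-3.2,24.4,-10.7]):
    mid=s["tcp_pos"]-B@(np.array(off)/1000)
    print(off,[(n,q.round(1).tolist()) for n,q in zip(names,proj("m","side",mid+P@B.T))])
print(proj("m","side",[[.4571,.2989,.1809],[.539,.3211,.175]]))
E
```

```text
[0, 24.4, -10.7] [('web-62top-4', [216.2, 114.7]), ('web-62top+4', [218.4, 114.5]), ('web-62bot-4', [216.6, 128.9]), ('web-62bot+4', [218.8, 128.7]), ('leg18bot-4', [211.1, 141.9]), ('leg62bot-4', [208.0, 138.2]), ('boss-20', [205.3, 135.1]), ('boss+20', [215.2, 134.0]), ('webtop+62 -4', [206.7, 105.7]), ('holed', [210.7, 117.5])]
[-3.2, 24.4, -10.7] [('web-62top-4', [217.1, 114.7]), ('web-62top+4', [219.3, 114.4]), ('web-62bot-4', [217.5, 128.8]), ('web-62bot+4', [219.6, 128.6]), ('leg18bot-4', [211.9, 141.8]), ('leg62bot-4', [208.8, 138.1]), ('boss-20', [206.1, 135.0]), ('boss+20', [216.0, 133.9]), ('webtop+62 -4', [207.5, 105.7]), ('holed', [211.5, 117.5])]
[[230.5 135. ]
 [250.4 134. ]]
```

View pics/c19.png

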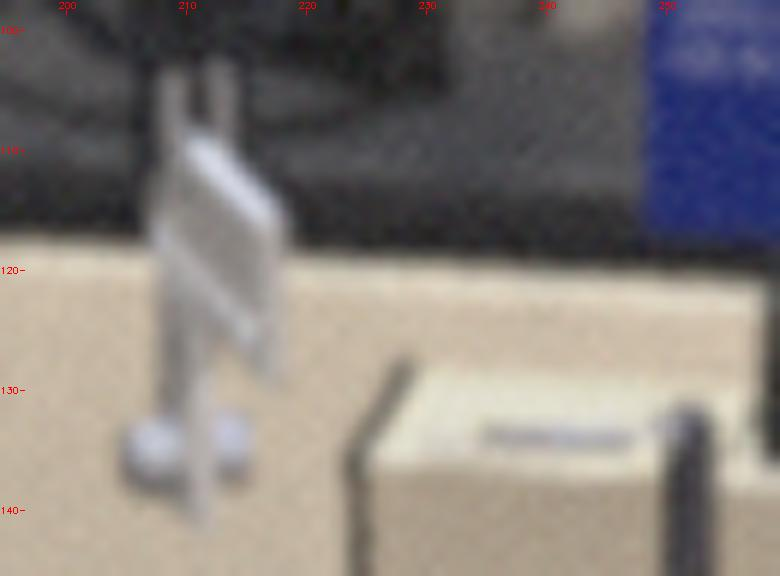

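```bash
python3 st.py 0.4334 0.291 0.1703 15.1
```

```text
10.8 tcp [0.3816 0.2716 0.2503] q [ 0.6187  0.0238 -0.0473  1.5    -0.0002  1.9291] F [-0.2276 -0.4645 -2.7812] T [ 0.0244 -0.0049  0.0105] w 6.302810284841276
yaw y 14.92012585679021 z [-0.0001 -0.0003 -1.    ]
delta tool [0.0054 0.055  0.08  ]
turn -0.17987414320978878
```

>>> {"api": "drive_tool", "payload": {
  "deltas": [
    [[0.002,0.005,0.02],-0.2],
    [[0.004,0.012,0.045],-0.2],
    [[0.005,0.025,0.065],-0.2],
    [[0.005,0.04,0.08],-0.2],
    [[0.005,0.055,0.08],-0.2],
    [[0.005,0.055,0.08],-0.2],
    [[0.005,0.055,0.08],-0.2]
  ]
}}

```text
clock: 11.5
tcp_pos: [0.4338, 0.2905, 0.1707]
tcp_rot: [-1.911, -2.493, -0.0]
ft_force: [0.0, 0.1, -4.0]
gripper_width: 0.073
```

```bash
python3 st.py 0.4334 0.291 0.1703 15.1; python3 - <<'E'
from h import *
snap("n")
crop("n","side",200,265,108,172,11,"c19")
crop("n","top",120,210,110,200,7,"c20")
E
```

```text
11.5 tcp [0.4338 0.2905 0.1707] q [ 0.5901  0.1217 -0.115   1.3339  0.0001  1.898 ] F [ 0.0218  0.1497 -4.0421] T [0.0014 0.004  0.0458] w 6.185597299575199
yaw y 15.062087657852556 z [ 0.0001  0.0002 -1.    ]
delta tool [ 0.0006 -0.0002  0.0004]
turn -0.03791234214744321
```

View pics/c19.png

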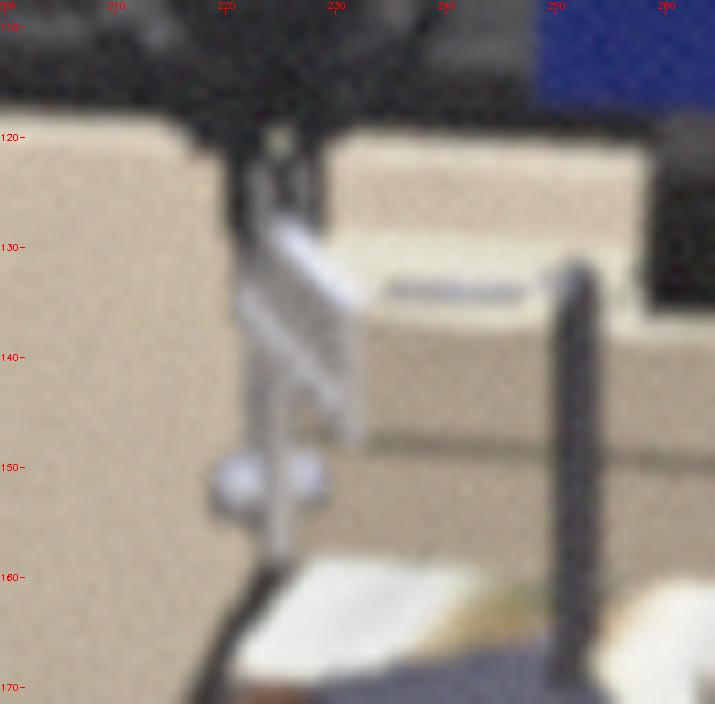

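View pics/c20.png

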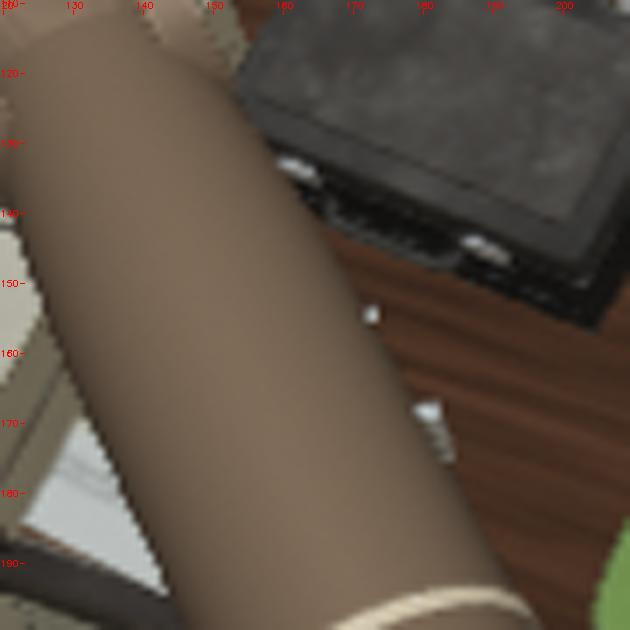

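```bash
python3 - <<'E'
from h import *
from scipy.spatial.transform import Rotation as R
np.set_printoptions(precision=1,suppress=True)
s=manip.get_state()
B=R.from_euler("z",np.radians(15.1)).as_matrix()
names=["web-62top-4","web-62bot-4","web-62bot+4","leg18bot-4","leg18bot+4","boss-20","boss+20","holed","holee"]
P=np.array([(-4,-62,36),(-4,-62,-16),(4,-62,-16),(-4,18,-94),(4,18,-94),(-20,40,-72),(20,40,-72),(0,26,0),(0,50,0)])/1000
mid=s["tcp_pos"]-B@(np.array([0,24.4,-10.7])/1000)
for n,q in zip(names,proj("n","side",mid+P@B.T)): print(n,q)
print(proj("n","side",[[.4571,.2989,.1809],[.539,.3211,.175]]))
crop("n","side",212,240,122,164,16,"c19")
E
```

```text
web-62top-4 [230.7 134. ]
web-62bot-4 [230.8 147.3]
web-62bot+4 [232.9 147. ]
leg18bot-4 [224.6 158.4]
leg18bot+4 [226.4 158.2]
boss-20 [219.  151.9]
boss+20 [228.4 150.7]
holed [224.5 135.5]
holee [222.6 133.6]
[[230.5 135. ]
 [250.4 134. ]]
```

View pics/c19.png

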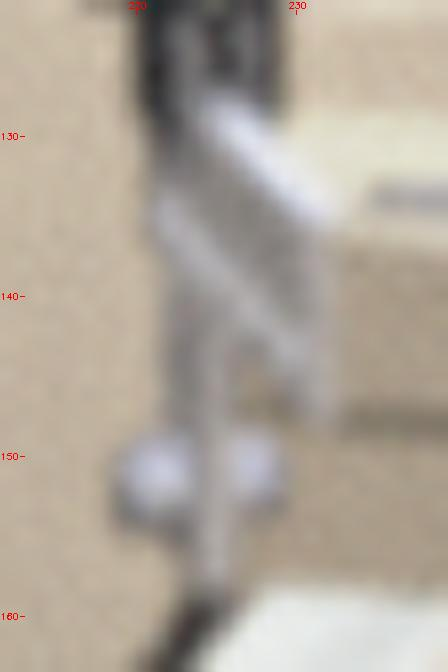

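>>> {"api": "drive_tool", "payload": {
  "deltas": [
    [[0.0005,0.008,-0.001],0],
    [[0.0005,0.016,-0.001],0],
    [[0.0005,0.02,-0.001],0],
    [[0.0005,0.024,-0.001],0],
    [[0.0005,0.028,-0.001],0],
    [[0.0005,0.032,-0.001],0],
    [[0.0005,0.034,-0.001],0]
  ]
}}

```text
clock: 12.3
tcp_pos: [0.4667, 0.3009, 0.1711]
tcp_rot: [-1.909, -2.495, 0.0]
ft_force: [0.3, 1.2, -3.6]
gripper_width: 0.076
```

```bash
python3 st.py 0.4571 0.2974 0.171 15.1; python3 - <<'E'
from h import *
snap("o")
crop("o","side",205,265,115,165,12,"c19")
E
```

```text
12.3 tcp [0.4667 0.3009 0.1711] q [ 0.5727  0.1848 -0.0399  1.3463 -0.      1.879 ] F [ 0.2693  1.1687 -3.6282] T [-0.0515 -0.029   0.0234] w 6.461227671396631
yaw y 15.15509879549332 z [-0.0001 -0.0001 -1.    ]
delta tool [-0.0009 -0.0102  0.0001]
turn 0.055098795493320196
```

View pics/c19.png

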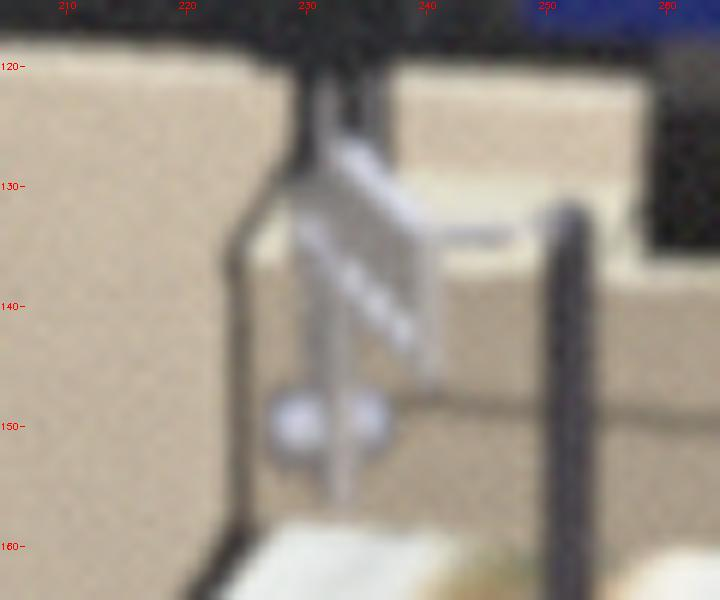

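>>> {"api": "drive_tool", "payload": {
  "deltas": [
    [[0,0.005,0.0003],0],
    [[0,0.01,0.0007],0],
    [[0,0.015,0.001],0],
    [[0,0.02,0.0014],0],
    [[0,0.025,0.0017],0],
    [[0,0.025,0.0017],0]
  ]
}}

```text
clock: 13.0
tcp_pos: [0.4911, 0.3075, 0.1692]
tcp_rot: [-1.909, -2.495, 0.0]
ft_force: [0.1, 0.0, -3.1]
gripper_width: 0.077
```

```bash
python3 st.py 0.4571 0.2974 0.171 15.1; python3 - <<'E'
from h import *
snap("p")
crop("p","side",205,265,115,165,12,"c19")
crop("p","top",100,230,90,200,6,"c20")
E
```

```text
13.0 tcp [0.4911 0.3075 0.1692] q [ 0.5594  0.231   0.0133  1.3532 -0.      1.8659] F [ 0.1446  0.0487 -3.0916] T [ 0.0186 -0.0129  0.097 ] w 6.527387179844662
yaw y 15.144598933426959 z [-0.0001 -0.0001 -1.    ]
delta tool [-0.0009 -0.0355 -0.0018]
turn 0.04459893342695942
```

View pics/c19.png

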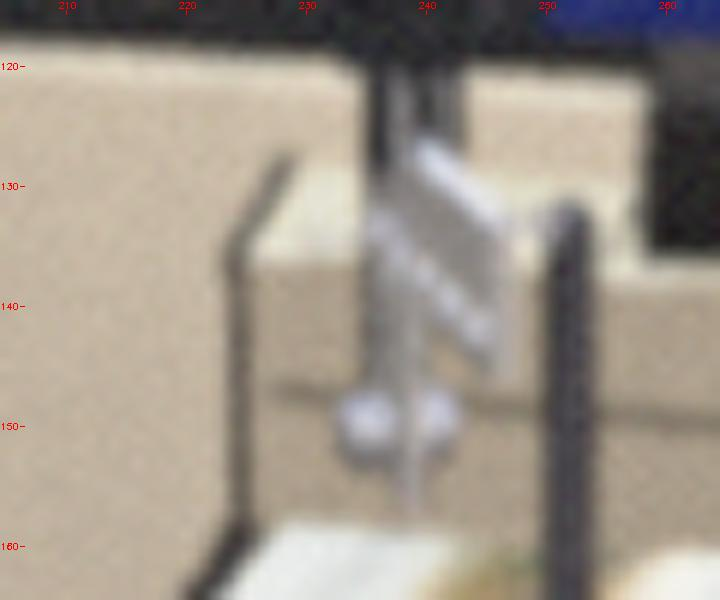

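View pics/c20.png

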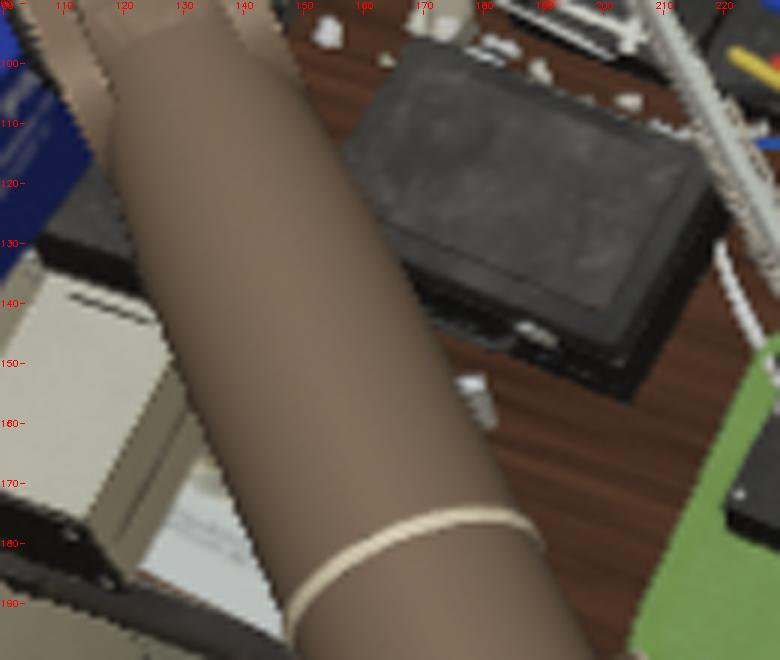

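```bash
python3 - <<'E'
from h import *
a=np.load("pics/a_side.npz")["pixels"].astype(int);p=np.load("pics/p_side.npz")["pixels"].astype(int)
for nm,x in(("a",a),("p",p)):
    print(nm)
    for v in range(130,139): print(v,x[v,226:254].sum(1)//3)
E
```

```text
a
130 [166 134 147 194 221 226 225 225 223 224 225 227 223 224 222 222 220 220
 218 222 224 217 218 217 213 209 207 209]
131 [145 137 175 216 226 228 227 227 226 226 227 224 227 226 227 226 225 225
 225 225 225 225 222 217 210 194 179 189]
132 [134 154 202 225 226 226 225 225 225 223 220 222 224 224 221 226 226 223
 226 226 226 226 219 209 188 161 138 146]
133 [136 185 218 223 224 225 223 223 215 205 199 203 204 203 207 214 219 217
 218 217 215 215 213 196 173 145 111 106]
134 [167 213 228 222 217 219 219 218 208 183 174 177 180 182 184 189 194 189
 188 193 187 198 214 205 172 132  93  90]
135 [189 220 227 219 213 214 214 210 207 197 195 193 192 194 192 195 195 197
 194 194 193 203 217 211 154 104  83  84]
136 [194 207 207 205 200 193 195 197 197 198 198 202 206 209 209 210 213 216
 218 217 215 216 220 203 134  82  73  84]
137 [167 179 179 178 171 171 168 170 172 175 181 185 189 191 194 199 205 211
 211 209 205 202 198 179 118  71  72  86]
138 [157 166 164 165 164 160 160 164 163 165 166 168 167 172 170 171 169 178
 175 174 176 170 168 155 104  62  71  86]
p
130 [157 125 141 185 214 
[... 345 characters left out ...]
211 219 215 219 217 220 207 174 176 168 151 136 135 130 132 136
 162 188 202 197 203 187 170 138 112  99]
134 [163 202 218 215 211 209 214 212 195 174 176 171 160 146 139 135 134 136
 139 152 181 192 205 194 156 128  90  88]
135 [188 216 219 214 206 204 206 204 184 155 153 169 174 157 141 138 134 132
 135 145 164 191 215 200 148  99  79  81]
136 [182 198 201 198 191 185 188 190 169 136 138 166 179 168 168 148 135 132
 134 144 165 184 207 189 134  79  70  81]
137 [161 168 171 169 166 160 163 158 144 116 135 158 167 176 185 164 142 135
 135 146 165 180 185 172 116  61  66  83]
138 [143 163 154 157 155 153 154 154 139 118 129 146 152 165 181 169 167 148
 135 142 156 169 166 144  97  67  72  80]
```

>>> {"api": "drive_tool", "payload": {
  "deltas": [
    [[0,0,0.001],0],
    [[0,0,0.002],0],
    [[0,0,0.003],0],
    [[0,0,0.003],0]
  ]
}}

```text
clock: 13.5
tcp_pos: [0.4905, 0.3074, 0.1679]
tcp_rot: [1.909, 2.495, 0.003]
ft_force: [-1.8, -1.1, 4.9]
gripper_width: 0.078
```

>>> {"api": "drive_tool", "payload": {
  "deltas": [
    [[0,0,0.001],0],
    [[0,0,0.001],0]
  ]
}}

```text
clock: 13.7
tcp_pos: [0.4906, 0.3075, 0.1678]
tcp_rot: [1.908, 2.494, 0.004]
ft_force: [-3.1, -2.5, 9.3]
gripper_width: 0.079
```

>>> {"api": "drive_tool", "payload": {
  "deltas": [
    [[0,0,0.001],0],
    [[0,0,0.001],0]
  ]
}}

```text
clock: 13.9
tcp_pos: [0.4907, 0.3075, 0.1677]
tcp_rot: [1.908, 2.494, 0.006]
ft_force: [-3.9, -3.2, 14.1]
gripper_width: 0.072
```

>>> {"api": "drive_tool", "payload": {
  "deltas": [
    [[0,0,-0.002],0],
    [[0,0,-0.003],0],
    [[0,0,-0.003],0],
    [[0,0,-0.003],0]
  ]
}}

```text
clock: 14.3
tcp_pos: [0.4905, 0.3074, 0.1679]
tcp_rot: [1.909, 2.495, 0.001]
ft_force: [-2.2, -1.7, 4.7]
gripper_width: 0.073
```

```bash
python3 st.py
```

```text
14.3 tcp [0.4905 0.3074 0.1679] q [0.5598 0.2295 0.0085 1.3493 0.0001 1.866 ] F [-2.1932 -1.6506  4.6898] T [-0.1852  0.3463  0.068 ] w 6.2150328506140955
yaw y 15.1594400770151 z [ 0.0004  0.0003 -1.    ]
```

>>> {"api": "drive_tool", "payload": {
  "deltas": [
    [[0,0,-0.001],0],
    [[0,0,-0.001],0]
  ]
}}

```text
clock: 14.5
tcp_pos: [0.4905, 0.3074, 0.1681]
tcp_rot: [-1.909, -2.495, 0.001]
ft_force: [0.5, 0.1, 0.9]
gripper_width: 0.073
```

>>> {"api": "drive_tool", "payload": {
  "deltas": [
    [[0,0,0],0],
    [[0,0,0],0],
    [[0,0,0],0],
    [[0,0,0],0]
  ],
  "grip": 0.4,
  "squeeze": 20
}}

```text
clock: 14.9
tcp_pos: [0.4905, 0.3074, 0.1685]
tcp_rot: [-1.909, -2.495, -0.0]
ft_force: [-0.1, 0.4, 0.3]
gripper_width: 0.298
```

```bash
python3 st.py; python3 - <<'E'
from h import *
snap("q")
crop("q","side",205,265,115,165,12,"c19")
E
```

```text
14.9 tcp [0.4905 0.3074 0.1685] q [0.5598 0.2298 0.0102 1.3512 0.     1.866 ] F [-0.1372  0.3772  0.2877] T [-0.0031 -0.0015  0.0366] w 25.34927899341753
yaw y 15.158995894394737 z [ 0.  0. -1.]
```

View pics/c19.png

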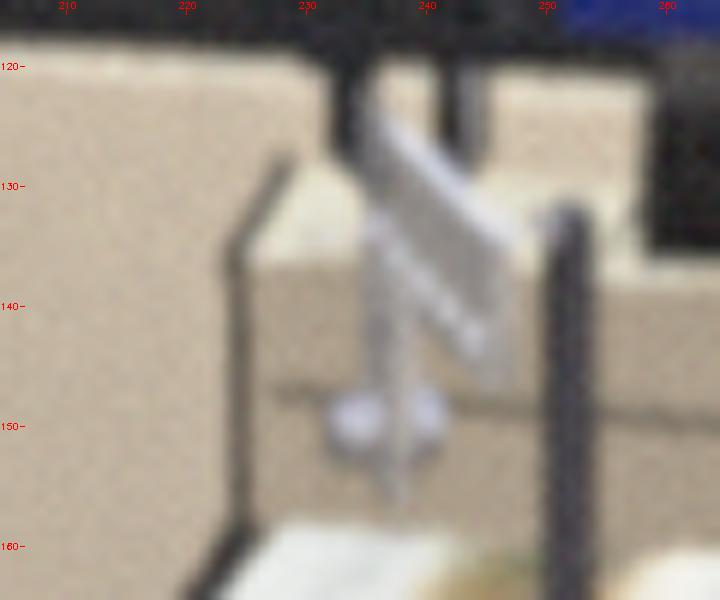

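>>> {"api": "drive_tool", "payload": {
  "deltas": [
    [[0,0,-0.008],0],
    [[0,0,-0.018],0],
    [[0,0,-0.03],0],
    [[0,0,-0.05],0],
    [[0,0,-0.08],0],
    [[0,0,-0.11],0],
    [[0,-0.03,-0.12],0],
    [[0,-0.07,-0.12],0],
    [[0,-0.11,-0.12],0],
    [[0,-0.15,-0.12],0]
  ]
}}

```text
clock: 16.0
tcp_pos: [0.3446, 0.2678, 0.2897]
tcp_rot: [1.909, 2.494, 0.003]
ft_force: [-0.4, 0.9, 0.8]
gripper_width: 0.298
```

```bash
python3 st.py; python3 - <<'E'
from h import *
snap("r")
crop("r","side",205,265,115,165,12,"c19")
E
```

```text
16.0 tcp [0.3446 0.2678 0.2897] q [ 0.6605 -0.0273 -0.0112  1.5851  0.0001  1.9671] F [-0.4046  0.8966  0.7593] T [0.0339 0.0458 0.0546] w 25.361330475741813
yaw y 15.137099040326575 z [ 0.0013  0.0011 -1.    ]
```

View pics/c19.png

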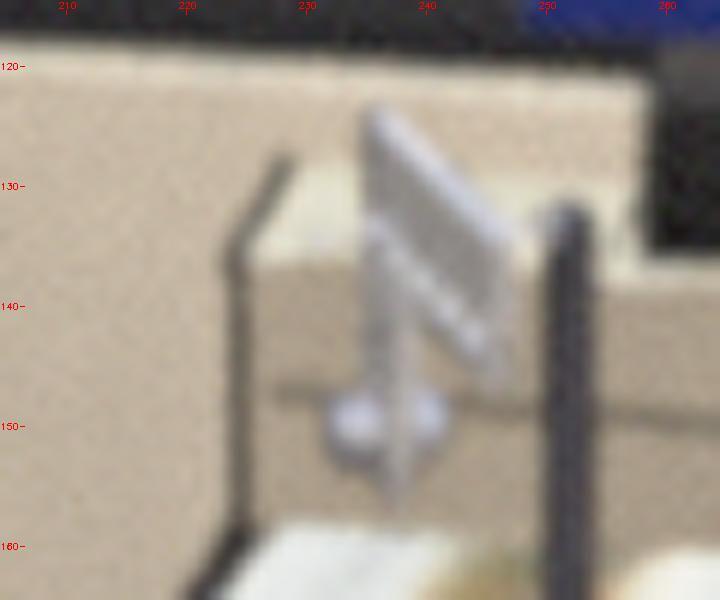

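View pics/r_top.png

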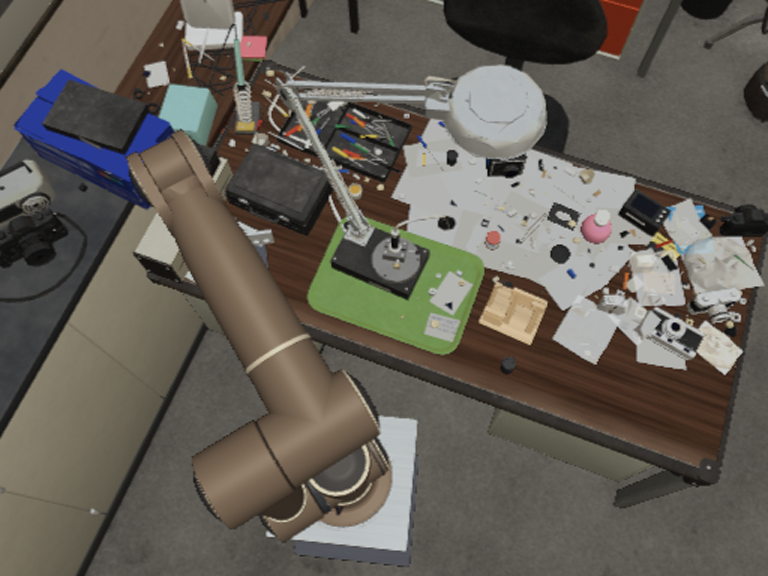

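>>> {"api": "drive_tool", "payload": {
  "deltas": [
    [[-0.04,-0.02,0],0],
    [[-0.44,-0.166,-0.01],0],
    [[-0.44,-0.166,-0.01],0],
    [[-0.44,-0.166,-0.01],0],
    [[-0.44,-0.166,-0.01],0],
    [[-0.44,-0.166,-0.01],0],
    [[-0.44,-0.166,-0.01],0],
    [[-0.44,-0.166,-0.01],0],
    [[-0.44,-0.166,-0.01],0],
    [[-0.44,-0.166,-0.01],0],
    [[-0.44,-0.166,-0.01],0],
    [[-0.44,-0.166,-0.01],0]
  ]
}}

```text
clock: 17.3
tcp_pos: [0.3007, -0.2006, 0.2991]
tcp_rot: [1.912, 2.493, 0.001]
ft_force: [-0.7, -0.5, 1.3]
gripper_width: 0.3
```

```bash
python3 st.py; python3 - <<'E'
from h import *
snap("s")
crop("s","side",205,265,115,165,12,"c19")
crop("s","top",135,195,135,195,11,"c20")
E
```

```text
17.3 tcp [ 0.3007 -0.2006  0.2991] q [-0.5887 -0.1615 -0.1095  1.6224  0.0003  0.7197] F [-0.6736 -0.5328  1.2564] T [ 0.0434 -0.0185 -0.0362] w 25.526492563101215
yaw y 15.035559932935355 z [ 0.0004  0.0001 -1.    ]
```

View pics/c19.png

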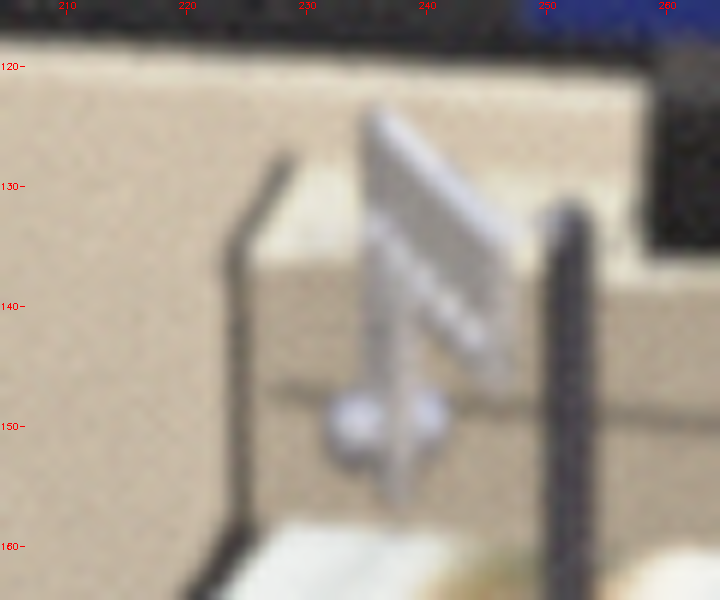

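View pics/c20.png

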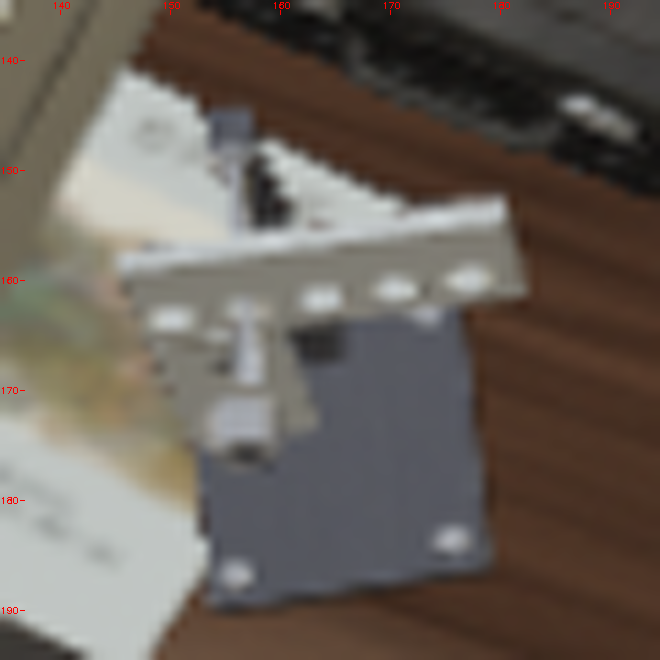

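>>> {"api": "drive_tool", "payload": {
  "deltas": [
    [[0,0,0],0],
    [[0,0,0],0],
    [[0,0,0],0],
    [[0,0,0],0],
    [[0,0,0],0],
    [[0,0,0],0],
    [[0,0,0],0],
    [[0,0,0],0],
    [[0,0,0],0],
    [[0,0,0],0]
  ]
}}

```text
clock: 18.4
tcp_pos: [0.3005, -0.2, 0.2985]
tcp_rot: [-1.909, -2.495, -0.0]
ft_force: [-0.3, 1.2, 0.3]
gripper_width: 0.299
```

```bash
python3 - <<'E'
from fit import *
snap("t")
for n,sl in(("top",np.s_[140:195,140:190]),("side",np.s_[118:165,225:262])):
    a=np.load(f"pics/s_{n}.npz")["pixels"][sl].astype(int);b=np.load(f"pics/t_{n}.npz")["pixels"][sl].astype(int)
    print(n,"mean,max diff",abs(a-b).mean(),abs(a-b).max())
top=[((-4,50,0),(150.1,163.5)),((-4,2,0),(163.6,161.5)),((-4,-22,0),(170.3,160.7)),((-4,-46,0),(177,159.7)),((-4,62,36),(145.5,158.5)),((-4,-62,36),(180.5,154.2)),((-4,-62,-16),(182.2,161.3)),((-20,40,-72),(156.7,173.5)),((-4,18,-94),(163,173.5))]
side=[((-4,-62,36),(245.3,135)),((4,-62,-16),(247,147)),((-4,62,36),(235,123.5)),((-4,18,-94),(236.8,156.8)),((4,18,-94),(238.8,156.3)),((-20,40,-72),(233,149.7))]
fit("t",top,side,[.49,.28,.178,.26,0,0])
a=np.load("pics/a_top.npz")["pixels"];print(a.shape)
t=cv2.imread("pics/t_top.png");cv2.imwrite("pics/t1.png",t[150:500,250:768])
E
```

```text
top mean,max diff 0.388 5
side mean,max diff 2.2913551849722062 15
mid [0.4962 0.2832 0.1769] yaw,pitch,roll [14.5455  0.9601  3.2241]
[[0.1, -0.6], [0.2, -0.1], [0.2, -0.1], [0.3, 0.1], [-0.4, 0.2], [0.2, 0.5], [-0.0, 0.0], [-0.4, 1.7], [-0.2, -0.4], [0.4, -0.5], [-0.0, 0.0], [-0.0, -0.6], [0.6, 0.0], [0.5, 0.3], [-0.8, 0.5]]
(384, 512, 3)
```

View pics/t_side.png

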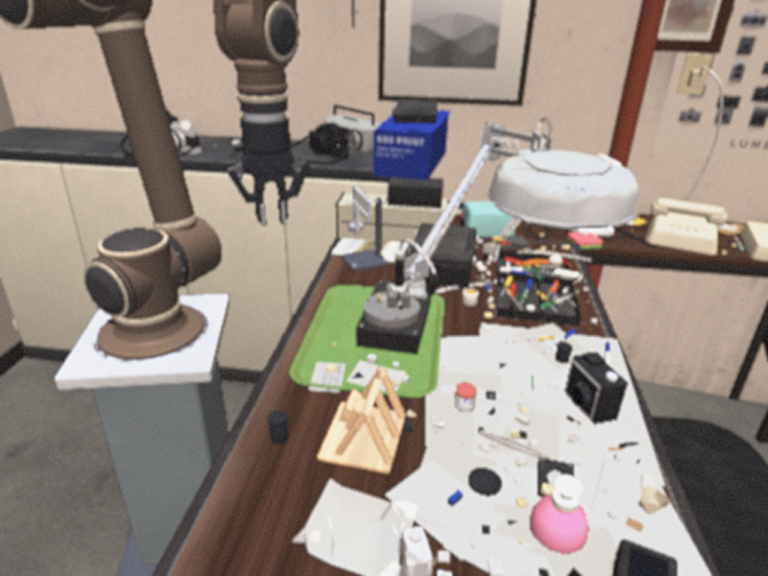

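```bash
python3 - <<'E'
from h import *
for (u0,u1,v0,v1) in [(175,195,268,300),(298,322,250,278),(308,338,308,332)]:
    a=np.load("pics/a_side.npz")["pixels"][v0:v1,u0:u1].astype(int);b=np.load("pics/t_side.npz")["pixels"][v0:v1,u0:u1].astype(int);print(abs(a-b).mean())
print(manip.hand_in())
E
```

```text
3.6041666666666665
2.8253968253968256
3.0925925925925926
the job is handed in; nothing more can be done
None
```

The bracket now hangs freely on the peg by hole_d. That is the hole nearest the combined centre of mass, which I worked out at y ≈ +25 mm. I handed the job in at about 18.5 s.

**How it went:**
- **First close missed:** the fingers shut on nothing just above the web. In the pictures the tips sat about 24 mm higher than the reported TCP, so I lowered the tool and gripped again.
- **Lift:** the moves offered no way to tilt the tool. I gripped with it vertical at 20 N and lifted about 75 mm along the bracket's 25° lean. The plate straightened flush to the pads once it cleared the rests.
- **Hanging:** I threaded hole_d about 35 mm onto the peg with no sideways contact force. I then lowered until the peg took the weight, released, and backed the arm away.

**Last checks:**
- The top view shows the peg through the second hole from the leg end.
- The top-view pictures of the bracket, taken about 1 s apart, were the same to within noise.
- The film can, jar and lens cap look unmoved.
- The highest wrist force I read was about 15 N, and the arm ended well clear.

**Checks that did not fully agree:**
- The pose fit puts the hole row about 3° off level, leg side up. I put that fit's error at 1–2°. Between 1° and 2° of tilt is expected, because the centre of mass sits about 1 mm from hole_d. I did not nudge it.
- The peg took the weight about 3 mm higher than my estimate of its height.

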